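Set the sample press on its rail and start its screw

TASK

Swing the clamp lever of the sample press fully open, slide the press along its rail until its pointer stands at the tip of the index clip, and swing the lever back to lock it there. Then start the press screw: turn its crank backward (counterclockwise from above) only until the screw is felt or seen to drop into the thread for the first time, then turn forward one full turn, and finish there still holding the crank's knob in the gripper. Do not move the clip or disturb the glassware and other things around.

Things in the scene. Friction and masses are not known exactly. Their poses are not given: they have to be found in the camera images.
- lever_knob (a point): Grey round knob of the clamp lever (18 mm dia, 38 mm tall, upright, top 16 mm above this point; free below it for 22 mm); this point is the grip height on its axis. The lever is a flat dark steel bar at the -y end of the press, 60 mm from pivot to knob; the knob does not spin on it. x, y, z axes of all rail and press points (not of this one, which turns with the lever) are the rail's: y along the rail, z up, x away from the robot
- lever_pivot (a point): Point on the lever's vertical pivot axis, at the height of lever_knob; rides with the press
- lever (a joint): Clamp lever angle, rad: 0 = locked, the lever lies along the rail pointing to its -y end; grows clockwise from above, to the stop at 1.2 = fully open, pointing mostly towards the robot. Stays where it is left; about 3 to 8 N at the knob, straight across the lever. Locked, a brake shoe grips the rail
- post_grip (a point): Grip post of the press: upright round grey-topped post at its +y end, 20 mm dia, top 17 mm above this point, which is the grip height on the axis. Fixed to the press: push or pull it along the rail (3 to 6 N when unlocked)
- carriage (a joint): Position of the press (grey carriage 90 x 300 mm, its top 47 mm high) along the rail, m, grows to +y of the rail, range -0.12 to 0.13
- pointer_tip (a point): Tip of the small steel pointer on the far (+x) edge of the press. Its y axis is the rail's direction
- clip_tip (a point): Pointed tip of the dark steel index clip on the scale bar beside the rail (far side): the mark. The pointer passes 2 to 5 mm from it and stands at the mark when both have the same place along the rail. The clip can be pushed off its place by hand force; leave it
- crank_axis (a point): Point on the vertical axis of the crank and screw, at the height of the middle of the crank's knob; rides with the press
- crank_knob: Upright round grey knob at the end of the crank arm, 18 mm dia, 42 mm tall; origin on its axis at grip height (top 18 mm above, crank arm top 26 mm below), 50 mm from crank_axis. It revolves freely on its pin, so it can be gripped and carried round a level circle without turning the hand; its height never changes
- crank (a joint): Crank angle, rad, grows backward (counterclockwise from above); falls going forward (clockwise). Not limited to one turn. Only changes matter: the drop comes somewhere between 0.6 and 4.6 rad backward of the start. Takes 1 to 4 N at the knob
- screw (a joint): Height of the screw in the crank, m (up positive). A light spring presses the screw down on the thread: it climbs 8 mm a turn going backward, falls suddenly by 8 mm (within about 0.25 rad) as the thread's start passes, and sinks 8 mm a turn going forward
- screw_top (a point): Top of the bright screw stem (11 mm dia) standing up through the middle of the crank; rises and drops with the screw, always below the top of the crank's knob
- vial: Bystander, leave alone: glass vial with white stopper, 25 dia x 59 tall mm; origin at the centre of its underside
- cap: Bystander, leave alone: red screw cap lying flat, 32 dia x 14 tall mm; origin at the centre of its underside
- beaker: Bystander, leave alone: glass beaker, 72 dia x 90 tall mm; origin at the centre of its underside
- cylinder: Bystander, leave alone: measuring cylinder, 190 tall on a yellow foot 68 dia mm; origin at the centre of its underside
- flask: Bystander, leave alone: amber conical flask, 80 dia x 108 tall mm; origin at the centre of its underside
- spanner: Bystander, leave alone: small wrench lying flat, 130 long mm; origin at the centre of its underside
- reagent: Bystander, leave alone: reagent bottle, 56 dia x 110 tall mm; origin at the centre of its underside
- cuvettes: Bystander, leave alone: open grey cuvette tray, 50 x 90 x 35 tall mm; origin at the centre of its underside

How it is judged:
By the outcome, as a careful person would: the job done as asked, in the order asked, and still so for the second after the job is handed in, while the arm keeps its last pose, push and grip.
It also fails if it takes over 72 s, if anything falls off the work surface, if the arm or the gripper's body presses on something with over 40 N, if the wrist force passes 120 N, or if a joint passes its speed limit or range.

ROBOT

A 7-joint arm with a two-finger parallel gripper is mounted at the origin on the work surface. World frame = base frame: x ahead of the robot, y to its left, z up, the work surface at z = 0. Lengths are in m, angles in rad, forces in N, time in s.
With the tool pointing down it reaches from about 0.4 to 0.85 m from the base axis. Payload 10.4 kg.
Tool frame: the origin (TCP) lies between the finger pads; the fingertips stand 11 mm ahead of it and the grasp point (between the pads) lies 8 mm behind it; x points along the fingers, y is the direction in which the jaws open and shut, and the axes are right-handed (so a half turn about x gives the same grasp; the last joint's range is limited). The gripper opens to 87 mm and grips with 3 to 60 N. Pads are 19 mm wide; open, the fingers measure 117 mm over their backs; the gripper's body (75 mm by 190 mm) begins 51 mm behind the grasp point.
Start: joints at [1.126, 0.332, -0.065, 1.46, 0.022, 1.35, -0.088], TCP at [0.256, -0.57, 0.194] pointing down, gripper open.
Joint ranges: [-2.6, 2.6], [-0.5, 2.12], [-1.47, 1.34], [0.16, 2.42], [-1.27, 4.41], [0.06, 2.06], [-2.6, 2.6]. Speed limits (rad/s): [2.22, 2.22, 2.79, 2.79, 3.14, 3.14, 3.14].

INTERFACE

Orientations are given as a unit quaternion [x, y, z, w].
In Python, from bench import * gives the robot as it stands.
- The arm moves only by the shell command python3 -m creep 'ROWS' [FORCE]. ROWS is JSON, a list of rows, each an object of numbers: "rx", "ry", "rz": the turn, a rotation vector about the world's x, y, z in units of 2 pi rad (1.0 is 2 pi rad); "dx", "dy", "dz": the shift along the world's x, y, z in units of 30 mm (1.0 is 30 mm); "fingers": the opening, from -1 (shut) to 1 (fully open), so that 0 is half open. In form: [{"rx": .., "ry": .., "rz": .., "dx": .., "dy": .., "dz": .., "fingers": ..}, ...]. A call has 1 to 10 rows; each row shifts and turns the commanded pose from where the row before left it; what a row does not reach is not made up. A row lasts 1/8 s, in which the tool goes at most 62.5 mm and 10.7 degrees, less where a joint would pass 70% of its speed; a pose out of reach is approached as far as the arm can. A call with a number of a shift or a turn outside -1 to 1 is refused whole. A call with a gripper value outside its range is refused whole. The fingers move at their own pace and stop on an object; FORCE is the grip in N (left out, the last holds). Time passes only in rows, so rows that do not move let the fingers close. It gives the time, the measured TCP pose, the force and the opening at its end, in the units of the state.
- read_state(): the state, without advancing time (a new reading comes with each control period).
- camera(name): name is "side" or "top" or "wrist"; returns (picture, depth): 400x640x3 uint8, red, green, blue; 400x640 float32, m along the optical axis (not along the pixel's ray), 0 where there is no reading.
- calibration(name): a dict with "vertical_fov" (degrees; the focal length in pixels is half the picture's height over the tangent of half this angle, whatever the lens; pixels are square), "cx", "cy" (the principal point, pixels), "k1" (the pictures are not rectified: a ray, as slopes to the right and down, at radius r is drawn at 1 + k1 r^2 times it, then the intrinsics apply), "rvec" (rotation vector, rad) and "tvec" (3), from world to camera coordinates, as OpenCV has them. Camera axes: x right, y down, z forward; pixel columns grow to the right and rows downward; lengths in m; the calibration is good to about 2 mm. A picture is of the moment at which its call begins: read the wrist's pose just before it. calibration takes no time and is no camera call; for the wrist camera it gives the pose at the moment of the call.
- close_job(): hands the job in, once; it reports no verdict.
The state is a dict: "time": time; "joint_positions": joint angles; "joint_vel": joint speeds; "joint_torque": joint torques, N m; "ee_pos": TCP position; "eef_rot": TCP orientation; "ft_force": force on the tool from outside, world axes, zero at the start; "torque": the same for the moment, N m; "width": finger opening in m.
Only numpy, scipy, OpenCV 4.12 (cv2) and the standard library are available. Lean on these libraries where they do the work, as an engineer would, in place of code of your own. Each camera call takes 0.05 s, during which the arm holds its last target. There are 200 camera calls.

## Working session

There is one attempt and no reset: what is moved stays moved. The work goes in short steps, Python scripts to look and compute and a shell command to move; the robot and the scene stay as the last step left them, time stands still between calls to the robot, and variables do not carry over. Pictures are saved under pics/ and viewed, about 8 in all and at most 12, crops included, and the job is handed in when it is done.

```bash
ls; mkdir -p pics; cat > h.py <<'E'
from bench import *
import numpy as np, cv2
def cam(n):
    c=calibration(n); p,d=camera(n); return p,d,c
def K(c,h=400):
    f=h/2/np.tan(np.radians(c["vertical_fov"])/2); return f
def ray(c,u,v):
    f=K(c); x=(u-c["cx"])/f; y=(v-c["cy"])/f
    rd=np.hypot(x,y); r=rd
    for _ in range(20): r=rd/(1+c["k1"]*r*r)
    s=r/rd if rd>0 else 1
    R=cv2.Rodrigues(np.array(c["rvec"],float))[0]; t=np.array(c["tvec"],float)
    return -R.T@t, R.T@np.array([x*s,y*s,1.0])
def onz(c,u,v,z):
    o,d=ray(c,u,v); return o+d*(z-o[2])/d[2]
def atd(c,u,v,dep):
    o,d=ray(c,u,v); return o+d*dep
def proj(c,P):
    R=cv2.Rodrigues(np.array(c["rvec"],float))[0]; q=R@np.array(P)+np.array(c["tvec"],float)
    x,y=q[0]/q[2],q[1]/q[2]; k=1+c["k1"]*(x*x+y*y); f=K(c)
    return f*x*k+c["cx"], f*y*k+c["cy"]
def save(n,p): cv2.imwrite(n,p[:,:,::-1])
E
python3 - <<'E'
from h import *
s=read_state(); print(s)
for n in("top","side","wrist"):
    p,d,c=cam(n); save(f"pics/{n}0.png",p); np.save(f"pics/{n}0d.npy",d); print(n,c, atd(c,320,200,1)-ray(c,320,200)[0], ray(c,320,200)[0])
    import pickle; pickle.dump(c,open(f"pics/{n}0.pkl","wb"))
a=cv2.imread("pics/top0.png")
E
```

```text
pics
{'time': 0.0, 'joint_positions': array([ 1.1263738 ,  0.33286508, -0.06471985,  1.46093007,  0.02160408,
        1.3499027 , -0.08852482]), 'joint_vel': array([ 1.94446680e-03,  2.35984054e-04,  1.12880369e-03,  6.13461615e-05,
        7.67381366e-05,  9.24911101e-04, -2.70264225e-05]), 'joint_torque': array([-4.02359456e-04, -6.23262191e+01,  2.40930822e-02, -3.89891982e+01,
       -6.13602321e-02,  3.98428214e-02,  1.77697561e-04]), 'ee_pos': array([ 0.25571859, -0.56982626,  0.19286363]), 'eef_rot': array([-0.69131038, -0.14852101,  0.69156233, -0.1475568 ]), 'ft_force': array([ 0.10499974,  0.17157494, -0.64973166]), 'torque': array([ 0.0159228 , -0.01726166,  0.03289978]), 'width': 0.08722225176557268}
top {'vertical_fov': 55.417031179269394, 'cx': 316.27650525454527, 'cy': 195.63248402066455, 'k1': 0.0029452674292663626, 'rvec': array([ 2.15180381, -2.15432931,  0.14944525]), 'tvec': array([0.03066514, 0.62148824, 0.98897494])} [ 0.12332253 -0.01333104 -0.99239155] [0.48265085 0.03361039 1.06356848]
side {'vertical_fov': 48.3845710298196, 'cx': 316.0523696696929, 'cy': 194.5479615265013, 'k1': -0.061561722291690296, 'rvec': array([ 1.00173978, -2.34943986,  1.15557337]), 'tvec': array([0.40620171, 0.35288478, 0.81635623])} [ 0.55274777 -0.55399543 -0.62272594] [-0.02123088  0.59444837  0.77598027]
wrist {'vertical_fov': 66.36510090904692, 'cx': 314.9969765360618, 'cy': 198.06910090279607, 'k1': 0.017275642525880378, 'rvec': array([-2.42909013,  1.5728369 ,  0.22675852]), 'tvec': array([-0.62445261, -0.03373806,  0.39085001])} [-0.25593794 -0.13196128 -0.9578045 ] [ 0.32641332 -0.53828284  0.38412104]
```

View pics/top0.png

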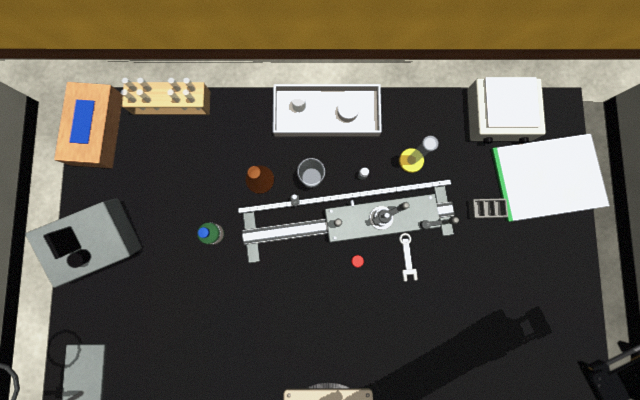

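View pics/side0.png

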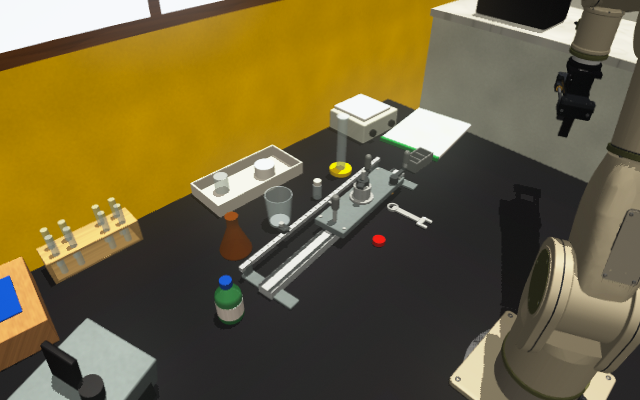

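The top view shows the press at about (325–440, 195–240), with the post near (338,223), the crank near (380,216), the lever knob near (455,220) and the clip near (295,200). I'll zoom in on it.

```bash
python3 - <<'E'
import cv2,numpy as np
a=cv2.imread("pics/top0.png")[165:265,280:480]; b=cv2.imread("pics/side0.png")[140:290,250:430]
cv2.imwrite("pics/c1.png",cv2.resize(a,None,fx=4,fy=4,interpolation=cv2.INTER_CUBIC))
cv2.imwrite("pics/c2.png",cv2.resize(b,None,fx=4,fy=4,interpolation=cv2.INTER_CUBIC))
E
```

```text
(no output)
```

View pics/c1.png

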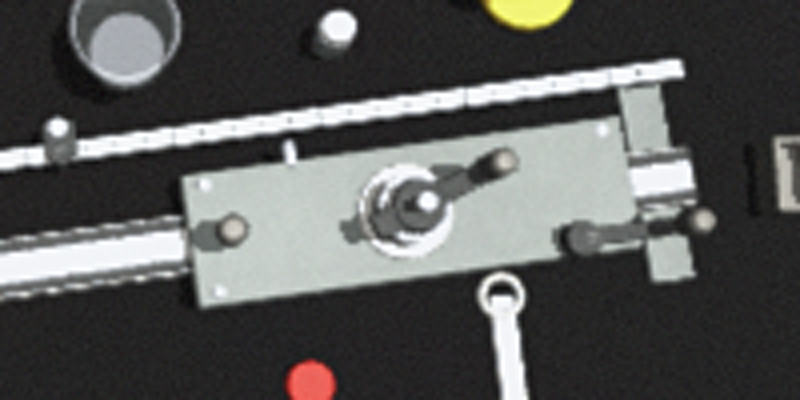

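View pics/c2.png

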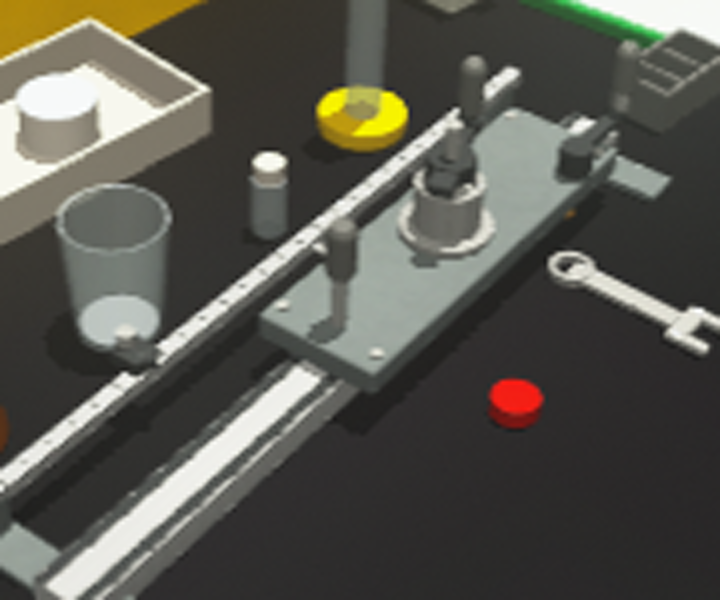

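c1 shows the post top at (231,230), the crank knob top at (503,162), the screw top at (425,203), the lever knob top at (703,219), the pointer tip at (290,142) and the clip at (60,130–160). c2 shows the same tops at (342,228), (473,66), (457,128) and (628,48). Next I'll triangulate them and check against depth.

```bash
cat >> h.py <<'E'
def tri(r1,r2):
    (o1,d1),(o2,d2)=r1,r2
    A=np.array([d1,-d2]).T; k=np.linalg.lstsq(A,o2-o1,rcond=None)[0]
    a,b=o1+d1*k[0],o2+d2*k[1]; return (a+b)/2,np.linalg.norm(a-b)
E
python3 - <<'E'
from h import *; import pickle
ct,cs=[pickle.load(open(f"pics/{n}0.pkl","rb")) for n in("top","side")]
dt,ds=[np.load(f"pics/{n}0d.npy") for n in("top","side")]
np.set_printoptions(precision=4,suppress=True)
P={"post":((231,229),(342,228)),"cknob":((503,162),(473,66)),"screw":((425,203),(457,128)),"lknob":((703,219),(628,48)),"clipknob":((58,128),(125,333)),
"corner+y far":((184,178),(262,322)),"corner+y near":((199,306),(370,378)),"corner -y far":((614,118),(514,113)),"screw1":((205,186),(283,306)),"screw2":((221,291),(377,352)),"screw3":((603,130),(512,115))}
for n,(a,b) in P.items():
    ut,vt=280+a[0]/4-.4,165+a[1]/4-.4; us,vs=250+b[0]/4-.4,140+b[1]/4-.4
    p,e=tri(ray(ct,ut,vt),ray(cs,us,vs))
    print(n,p,"gap %.4f"%e,"top depth",atd(ct,ut,vt,dt[int(round(vt)),int(round(ut))]),"side",atd(cs,us,vs,ds[int(round(vs)),int(round(us))]))
E
```

```text
post [ 0.5446 -0.0223  0.1217] gap 0.0016 top depth [ 0.5449 -0.0215  0.1265] side [ 0.5411 -0.0197  0.1251]
cknob [ 0.584  -0.1859  0.1453] gap 0.0002 top depth [ 0.5837 -0.185   0.1489] side [ 0.5789 -0.1794  0.1506]
screw [ 0.5595 -0.1417  0.1297] gap 0.0028 top depth [ 0.5603 -0.1403  0.132 ] side [ 0.5575 -0.1414  0.1308]
lknob [ 0.5513 -0.3156  0.1182] gap 0.0002 top depth [ 0.551  -0.3139  0.1225] side [ 0.5483 -0.3111  0.1215]
clipknob [0.6164 0.0888 0.0599] gap 0.0005 top depth [0.6163 0.0888 0.062 ] side [0.6145 0.0899 0.0618]
corner+y far [0.5848 0.0043 0.0381] gap 0.0014 top depth [0.584  0.0051 0.0503] side [0.5828 0.0052 0.0398]
corner+y near [ 0.4992 -0.0048  0.0418] gap 0.0001 top depth [ 0.4999 -0.0063  0.0002] side [ 0.4993 -0.0049  0.0417]
corner -y far [ 0.6243 -0.2887  0.0399] gap 0.0038 top depth [ 0.6244 -0.2846  0.0491] side [ 0.6153 -0.2796  0.0487]
screw1 [ 0.5789 -0.0091  0.047 ] gap 0.0002 top depth [ 0.5788 -0.0089  0.0493] side [ 0.5786 -0.009   0.0473]
screw2 [ 0.5085 -0.0196  0.0477] gap 0.0013 top depth [ 0.509  -0.0191  0.049 ] side [ 0.5065 -0.0182  0.0498]
screw3 [ 0.6161 -0.2777  0.0474] gap 0.0011 top depth [ 0.6163 -0.2768  0.049 ] side [ 0.6157 -0.2779  0.0475]
```

```bash
python3 - <<'E'
from h import *; import pickle
from scipy.spatial.transform import Rotation as R
np.set_printoptions(precision=4,suppress=True)
s=read_state(); print(R.from_quat(s["eef_rot"]).as_matrix())
ct,cs=[pickle.load(open(f"pics/{n}0.pkl","rb")) for n in("top","side")]
f=lambda u,v,z:onz(ct,280+u/4-.4,165+v/4-.4,z)
print("pivot",f(580,236,.08),"pointer tip",f(290,140,.04),"clip lower end",f(60,160,.04),"cyl foot",f(528,0,.01),"spanner head",f(500,293,.005),"cuv",f(776,140,.035),f(776,210,.035))
d=np.array([.0372,-.2686]);d/=np.linalg.norm(d);print("yaw",np.arctan2(d[0],-d[1]))
E
```

```text
[[-0.0005  0.4094 -0.9124]
 [ 0.001  -0.9124 -0.4094]
 [-1.     -0.0011  0.    ]]
pivot [ 0.5432 -0.2496  0.08  ] pointer tip [ 0.6109 -0.0671  0.04  ] clip lower end [0.5974 0.0886 0.04  ] cyl foot [ 0.7141 -0.2396  0.01  ] spanner head [ 0.5085 -0.2143  0.005 ] cuv [ 0.6112 -0.3987  0.035 ] [ 0.5634 -0.396   0.035 ]
yaw 0.13762045608053838
```

```bash
python3 -m creep '[{"dx":0.984,"dy":0.851,"rz":0.0205,"fingers":0},{"dx":0.984,"dy":0.851,"rz":0.0205,"fingers":0},{"dx":0.984,"dy":0.851,"rz":0.0205,"fingers":0},{"dx":0.984,"dy":0.851,"rz":0.0205,"fingers":0},{"dx":0.984,"dy":0.851,"rz":0.0205,"fingers":0},{"dx":0.984,"dy":0.851,"rz":0.0205,"fingers":0},{"dx":0.984,"dy":0.851,"rz":0.0205,"fingers":0},{"dx":0.984,"dy":0.851,"rz":0.0205,"fingers":0},{"dx":0.984,"dy":0.851,"rz":0.0205,"fingers":0},{"dx":0.984,"dy":0.851,"rz":0.0205,"fingers":0}]' 25
cat > st.py <<'E'
from h import *
from scipy.spatial.transform import Rotation as R
def st():
    s=read_state(); M=R.from_quat(s["eef_rot"]).as_matrix()
    print("t %.2f"%s["time"],"tcp",s["ee_pos"].round(4),"jaw %.1f"%np.degrees(np.arctan2(M[1,1],M[0,1])),"tilt",M[:2,0].round(3),"F",s["ft_force"].round(1),"T",s["torque"].round(2),"w %.4f"%s["width"]); return s
if __name__=="__main__": st()
E
python3 - <<'E'
from st import *; import pickle
st(); p,d,c=cam("wrist"); save("pics/w1.png",p); np.save("pics/w1d.npy",d); pickle.dump(c,open("pics/w1.pkl","wb"))
print(proj(c,[.551,-.3145,.121]),st()["joint_positions"].round(2))
E
```

```text
t 0.15 tcp [ 0.2557 -0.5699  0.193 ] jaw -65.8 tilt [-0.     0.001] F [-0.9 -0.2  0.1] T [ 0.05 -0.03 -0.01] w 0.0864
t 0.20 tcp [ 0.2558 -0.57    0.1932] jaw -65.8 tilt [-0.     0.001] F [-0.6  0.3  0.5] T [-0.01 -0.02 -0.02] w 0.0870
(np.float64(94.86078948876084), np.float64(-505.3518162996319)) [ 1.13  0.33 -0.06  1.46  0.02  1.35 -0.09]schema error: expected keys rx, ry, rz, dx, dy, dz, fingers
```

View pics/w1.png

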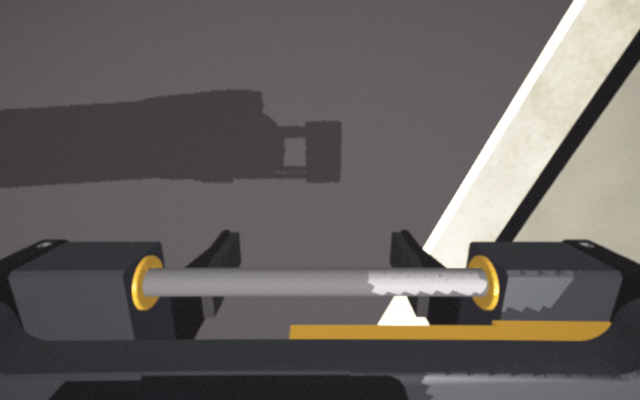

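The rows were refused because every key is required. The wrist picture shows only the fingers (about 220 and 410, 270) over bare table. I'll resend with all the keys.

```bash
python3 -m creep '[{"rx":0,"ry":0,"rz":0.0205,"dx":0.984,"dy":0.851,"dz":0,"fingers":0},{"rx":0,"ry":0,"rz":0.0205,"dx":0.984,"dy":0.851,"dz":0,"fingers":0},{"rx":0,"ry":0,"rz":0.0205,"dx":0.984,"dy":0.851,"dz":0,"fingers":0},{"rx":0,"ry":0,"rz":0.0205,"dx":0.984,"dy":0.851,"dz":0,"fingers":0},{"rx":0,"ry":0,"rz":0.0205,"dx":0.984,"dy":0.851,"dz":0,"fingers":0},{"rx":0,"ry":0,"rz":0.0205,"dx":0.984,"dy":0.851,"dz":0,"fingers":0},{"rx":0,"ry":0,"rz":0.0205,"dx":0.984,"dy":0.851,"dz":0,"fingers":0},{"rx":0,"ry":0,"rz":0.0205,"dx":0.984,"dy":0.851,"dz":0,"fingers":0},{"rx":0,"ry":0,"rz":0.0205,"dx":0.984,"dy":0.851,"dz":0,"fingers":0},{"rx":0,"ry":0,"rz":0.0205,"dx":0.984,"dy":0.851,"dz":0,"fingers":0}]' 25
python3 - <<'E'
from st import *; import pickle
s=st(); p,d,c=cam("wrist"); save("pics/w2.png",p); np.save("pics/w2d.npy",d); pickle.dump(c,open("pics/w2.pkl","wb"))
print(proj(c,[.551,-.3145,.121]),st()["joint_positions"].round(2))
E
```

```text
time: 1.45
ee_pos: [0.5518, -0.3141, 0.1935]
eef_rot: [0.463, 0.535, -0.463, 0.534]
ft_force: [-0.0, -0.1, 0.3]
width: 0.0434
t 1.45 tcp [ 0.5518 -0.3141  0.1935] jaw 8.2 tilt [-0.  0.] F [-0.  -0.1  0.3] T [-0.   -0.11  0.02] w 0.0434
t 1.50 tcp [ 0.5558 -0.3084  0.1933] jaw 8.9 tilt [0.002 0.003] F [ 0.9  5.2 -0.2] T [ 0.36 -0.13  0.01] w 0.0435
(np.float64(313.8516807851992), np.float64(198.3068991965288)) [ 0.76  0.39 -0.43  1.41  0.16  1.37  0.48]
```

View pics/w2.png

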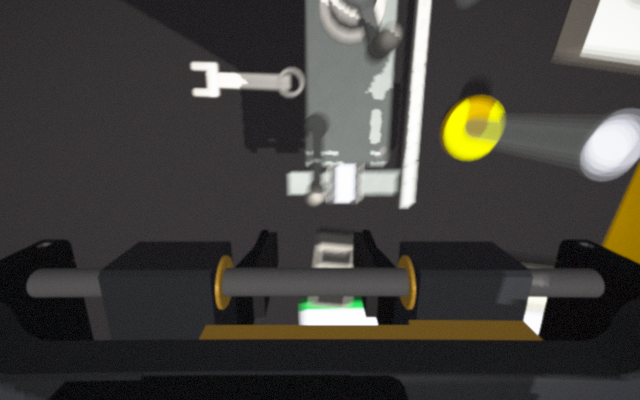

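The knob is at (315,198), within 1.5 px of the prediction (314,198), so I'll descend and grip.

```bash
python3 -m creep '[{"rx":0,"ry":0,"rz":0,"dx":0,"dy":0,"dz":-0.6,"fingers":0},{"rx":0,"ry":0,"rz":0,"dx":0,"dy":0,"dz":-0.9,"fingers":0},{"rx":0,"ry":0,"rz":0,"dx":0,"dy":0,"dz":-0.9,"fingers":0},{"rx":0,"ry":0,"rz":0,"dx":0,"dy":0,"dz":-0.7,"fingers":0},{"rx":0,"ry":0,"rz":0,"dx":0,"dy":0,"dz":0,"fingers":0}]' 25; python3 st.py
python3 -m creep '[{"rx":0,"ry":0,"rz":0,"dx":0,"dy":0,"dz":0,"fingers":-1},{"rx":0,"ry":0,"rz":0,"dx":0,"dy":0,"dz":0,"fingers":-1},{"rx":0,"ry":0,"rz":0,"dx":0,"dy":0,"dz":0,"fingers":-1},{"rx":0,"ry":0,"rz":0,"dx":0,"dy":0,"dz":0,"fingers":-1}]' 25; python3 st.py
```

```text
time: 2.12
ee_pos: [0.5485, -0.3156, 0.098]
eef_rot: [0.464, 0.534, -0.465, 0.531]
ft_force: [0.6, -0.7, -0.1]
width: 0.0436
t 2.12 tcp [ 0.5485 -0.3156  0.098 ] jaw 7.8 tilt [-0.004  0.002] F [ 0.6 -0.7 -0.1] T [ 0.01 -0.13 -0.01] w 0.0436
time: 2.62
ee_pos: [0.5513, -0.315, 0.101]
eef_rot: [0.464, 0.533, -0.464, 0.534]
ft_force: [-0.1, 0.2, -0.8]
width: 0.0113
t 2.62 tcp [ 0.5513 -0.315   0.101 ] jaw 8.0 tilt [ 0.001 -0.   ] F [-0.1  0.2 -0.8] T [-0.01 -0.14  0.  ] w 0.0113
```

```bash
python3 - <<'E'
from st import *; import pickle
s=st(); p,d,c=cam("wrist"); p2,_,_=cam("side")
a=cv2.resize(p2[120:200,360:460],None,fx=4,fy=4,interpolation=2); b=np.zeros((720,640,3),np.uint8); b[:400]=p; b[400:720,:400]=a
b=cv2.resize(b,None,fx=.83,fy=.83); save("pics/w3.png",b); st()
E
```

```text
t 2.62 tcp [ 0.5513 -0.315   0.101 ] jaw 8.0 tilt [ 0.001 -0.   ] F [-0.1  0.2 -0.8] T [-0.01 -0.14  0.  ] w 0.0113
t 2.73 tcp [ 0.5512 -0.3149  0.1008] jaw 8.0 tilt [ 0. -0.] F [-0.4 -1.1  0.1] T [ 0.01 -0.08  0.05] w 0.0047
```

View pics/w3.png

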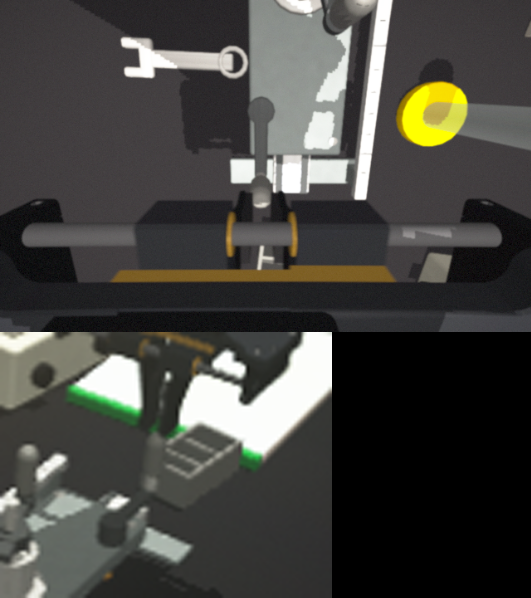

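The fingers closed on nothing. The wrist view shows the knob top at about (316,235) full-size, on the press side of the fingers. I'll measure that offset.

```bash
python3 - <<'E'
from st import *; import pickle
np.set_printoptions(precision=4,suppress=True)
s=st(); p,d,c=cam("wrist"); cv2.imwrite("pics/w4.png",p[:,:,::-1])
for v in (215,220,225,230,235,240,245): print(v,p[v,316],atd(c,316,v,d[v,316]))
for n in("top","side"):
    c2=calibration(n); print(n,[np.round(proj(c2,P),1) for P in ([.551,-.315,.101],[.551,-.315,.09],[.551,-.3145,.121])])
c1=pickle.load(open("pics/w2.pkl","rb"));d1=np.load("pics/w2d.npy")
for v in (190,195,198,202): print(v,atd(c1,315,v,d1[v,315]))
print("w1 cam", c1["tvec"])
ct=calibration("top");cs=calibration("side")
f=lambda n,u,v:ray(ct,280+u/4-.4,165+v/4-.4) if n=="t" else ray(cs,250+u/4-.4,140+v/4-.4)
print(tri(f("t",703,219),f("s",628,48)))
E
```

```text
t 2.73 tcp [ 0.5512 -0.3149  0.1008] jaw 8.0 tilt [ 0. -0.] F [-0.4 -1.1  0.1] T [ 0.01 -0.08  0.05] w 0.0047
215 [81 81 75] [ 0.5509 -0.307   0.0964]
220 [87 86 80] [ 0.5509 -0.307   0.1058]
225 [94 94 88] [ 0.5509 -0.307   0.1148]
230 [116 113 107] [ 0.5511 -0.3085  0.1191]
235 [140 137 129] [ 0.5513 -0.3105  0.1222]
240 [145 140 133] [ 0.5518 -0.3134  0.1229]
245 [229 225 217] [ 0.5522 -0.3169  0.1223]
top [array([452.7, 220. ]), array([451.1, 220.3]), array([455.4, 219.4])]
side [array([405.7, 156.9]), array([405.2, 160.2]), array([406.5, 150.9])]
190 [ 0.5511 -0.3077  0.1174]
195 [ 0.5516 -0.3112  0.1212]
198 [ 0.5519 -0.3134  0.1232]
202 [ 0.5525 -0.3176  0.1217]
w1 cam [-0.5016 -0.4079  0.2816]
(array([ 0.5513, -0.3156,  0.1182]), np.float64(0.00017655077556862065))
```

```bash
python3 - <<'E'
from st import *
np.set_printoptions(precision=4,suppress=True)
s=st(); p,d,c=cam("wrist"); print([np.round(proj(c,P),1) for P in ([.551,-.315,.101],[.551,-.315,.09],[.551,-.315,.109])])
for v in (250,255,260,270,290,300,310,318):
    print(v,[(u,atd(c,u,v,d[v,u])) for u in (294,304,314,324,334,344)])
a=cv2.resize(p[200:350,240:400],None,fx=5,fy=4,interpolation=2); save("pics/w5.png",a); st()
E
```

```text
t 2.77 tcp [ 0.5512 -0.3149  0.1008] jaw 8.0 tilt [ 0. -0.] F [0.5 0.2 0.5] T [ 0.02 -0.13  0.  ] w 0.0028
[array([314.5, 228.6]), array([314.5, 222.7]), array([314.5, 233.3])]
250 [(294, array([ 0.5401, -0.2798,  0.2078])), (304, array([ 0.5446, -0.3066,  0.1521])), (314, array([ 0.5516, -0.3209,  0.121 ])), (324, array([ 0.5544, -0.3046,  0.1533])), (334, array([ 0.559 , -0.3027,  0.1559])), (344, array([ 0.5544, -0.276 ,  0.2116]))]
255 [(294, array([ 0.5403, -0.2812,  0.2083])), (304, array([ 0.5448, -0.3061,  0.1584])), (314, array([ 0.56  , -0.3852, -0.0001])), (324, array([ 0.5542, -0.3041,  0.1599])), (334, array([ 0.5587, -0.3029,  0.1609])), (344, array([ 0.5544, -0.2769,  0.2128]))]
260 [(294, array([ 0.5405, -0.2796,  0.2144])), (304, array([ 0.545 , -0.3061,  0.1634])), (314, array([ 0.5608, -0.3908,  0.0003])), (324, array([ 0.5541, -0.3045,  0.1641])), (334, array([ 0.5517, -0.2784,  0.2138])), (344, array([ 0.5407, -0.2383,  0.2919]))]
270 [(294, array([ 0.5408, -0.2802,  0.2188])), (304, array([ 0.5437, -0.2827,  0.2137])), (314, array([ 0.5465, -0.2822,  0.214 ])), 
[... 587 characters left out ...]
 -0.2892,  0.2168])), (344, array([ 0.5546, -0.2841,  0.2238]))]
310 [(294, array([ 0.5425, -0.2965,  0.2135])), (304, array([ 0.5475, -0.3216,  0.1788])), (314, array([ 0.5659, -0.4266,  0.0344])), (324, array([ 0.5561, -0.3207,  0.1784])), (334, array([ 0.556 , -0.3019,  0.2037])), (344, array([ 0.5552, -0.2875,  0.2232]))]
318 [(294, array([ 0.5428, -0.2991,  0.2138])), (304, array([ 0.5596, -0.4631,  0.0006])), (314, array([ 0.5669, -0.434 ,  0.0367])), (324, array([ 0.5808, -0.4551,  0.0071])), (334, array([ 0.5561, -0.3036,  0.2056])), (344, array([ 0.5554, -0.2894,  0.2239]))]
t 2.83 tcp [ 0.5511 -0.3149  0.1007] jaw 8.0 tilt [ 0. -0.] F [-0.  -0.1  0.5] T [ 0.01 -0.09 -0.  ] w 0.0020
```

View pics/w5.png

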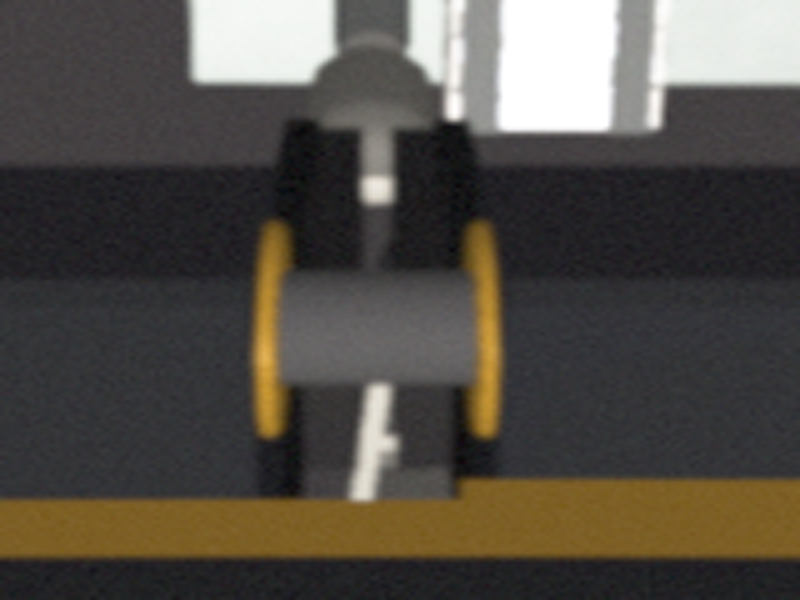

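```bash
python3 - <<'E'
from st import *; import pickle
np.set_printoptions(precision=4,suppress=True)
for n,us in (("w1",(225,232,238,395,400)),("w2",(262,268,274,360,366))):
    c=pickle.load(open(f"pics/{n}.pkl","rb"));d=np.load(f"pics/{n}d.npy")
    for u in us: print(n,u,[(v,atd(c,u,v,d[v,u])) for v in (228,232,236,240,246,254)])
p,d,c=cam("wrist")
for u in (298,300,304,308,312,318,324,328,332): print(u,[(v,atd(c,u,v,d[v,u]).round(3)) for v in (222,226,230,234,238,242,246)])
E
```

```text
w1 225 [(228, array([ 0.1356, -0.4909, -0.0001])), (232, array([ 0.2454, -0.5195,  0.2255])), (236, array([ 0.2466, -0.5211,  0.2322])), (240, array([ 0.2442, -0.5218,  0.2319])), (246, array([ 0.2458, -0.5239,  0.2407])), (254, array([ 0.2455, -0.526 ,  0.2474]))]
w1 232 [(228, array([ 0.139 , -0.4994, -0.0009])), (232, array([ 0.2452, -0.5227,  0.222 ])), (236, array([ 0.246 , -0.5241,  0.228 ])), (240, array([ 0.2465, -0.5254,  0.2333])), (246, array([ 0.2457, -0.5269,  0.2379])), (254, array([ 0.2417, -0.5285,  0.2384]))]
w1 238 [(228, array([ 0.1432, -0.5069,  0.0009])), (232, array([ 0.2464, -0.5258,  0.2217])), (236, array([ 0.2445, -0.5267,  0.2224])), (240, array([ 0.2425, -0.5277,  0.2231])), (246, array([ 0.2396, -0.529 ,  0.2244])), (254, array([ 0.2357, -0.5308,  0.2257]))]
w1 395 [(228, array([ 0.2292, -0.6998, -0.0003])), (232, array([ 0.2836, -0.6071,  0.2233])), (236, array([ 0.2823, -0.6068,  0.2265])), (240, array([ 0.281 , -0.6067,  0.2293])), (246, array([ 0.2784, -0.6077,  0.231 ])), (254, array([ 0.2745, -0.6094,  0.2321]))]
w1 400 [(228, array([ 0.2322, -0.705
[... 3424 characters left out ...]
 0.133])), (238, array([ 0.555, -0.305,  0.138])), (242, array([ 0.555, -0.305,  0.143])), (246, array([ 0.555, -0.305,  0.148]))]
328 [(222, array([ 0.568, -0.342,  0.011])), (226, array([ 0.568, -0.346,  0.013])), (230, array([ 0.557, -0.303,  0.131])), (234, array([ 0.557, -0.303,  0.137])), (238, array([ 0.557, -0.303,  0.142])), (242, array([ 0.556, -0.303,  0.147])), (246, array([ 0.556, -0.303,  0.152]))]
332 [(222, array([ 0.57 , -0.336,  0.027])), (226, array([ 0.571, -0.34 ,  0.026])), (230, array([ 0.571, -0.344,  0.026])), (234, array([ 0.559, -0.303,  0.136])), (238, array([ 0.559, -0.303,  0.141])), (242, array([ 0.559, -0.303,  0.146])), (246, array([ 0.558, -0.303,  0.151]))]
```

The wrist depth puts the real fingertips at about TCP + 29 mm in z (0.130 m with TCP at 0.101). The stated offset is 11 mm ahead of the TCP, so the hand stopped about 40 mm too high. The side view agrees, with the tips ending at the knob's top. I'll open and go down by that difference, watching the force.

```bash
python3 -m creep '[{"rx":0,"ry":0,"rz":0,"dx":0,"dy":0,"dz":0,"fingers":0},{"rx":0,"ry":0,"rz":0,"dx":0,"dy":0,"dz":0,"fingers":0},{"rx":0,"ry":0,"rz":0,"dx":0,"dy":0,"dz":0,"fingers":0},{"rx":0,"ry":0,"rz":0,"dx":0,"dy":0,"dz":0,"fingers":0},{"rx":0,"ry":0,"rz":0,"dx":0,"dy":0,"dz":0,"fingers":0},{"rx":0,"ry":0,"rz":0,"dx":0,"dy":0,"dz":-0.4,"fingers":0},{"rx":0,"ry":0,"rz":0,"dx":0,"dy":0,"dz":-0.5,"fingers":0},{"rx":0,"ry":0,"rz":0,"dx":0,"dy":0,"dz":-0.4,"fingers":0},{"rx":0,"ry":0,"rz":0,"dx":0,"dy":0,"dz":0,"fingers":0}]' 25; python3 st.py
python3 -m creep '[{"rx":0,"ry":0,"rz":0,"dx":0,"dy":0,"dz":0,"fingers":-1},{"rx":0,"ry":0,"rz":0,"dx":0,"dy":0,"dz":0,"fingers":-1},{"rx":0,"ry":0,"rz":0,"dx":0,"dy":0,"dz":0,"fingers":-1},{"rx":0,"ry":0,"rz":0,"dx":0,"dy":0,"dz":0,"fingers":-1},{"rx":0,"ry":0,"rz":0,"dx":0,"dy":0,"dz":0,"fingers":-1},{"rx":0,"ry":0,"rz":0,"dx":0,"dy":0,"dz":0,"fingers":-1}]' 25; python3 st.py
```

```text
time: 4.0
ee_pos: [0.5502, -0.3145, 0.06]
eef_rot: [0.464, 0.534, -0.464, 0.533]
ft_force: [-0.3, -0.1, 0.7]
width: 0.0435
t 4.00 tcp [ 0.5502 -0.3145  0.06  ] jaw 8.0 tilt [-0.002  0.001] F [-0.3 -0.1  0.7] T [-0.06 -0.12 -0.01] w 0.0435
time: 4.75
ee_pos: [0.5505, -0.3152, 0.0619]
eef_rot: [0.464, 0.534, -0.464, 0.533]
ft_force: [-6.1, 0.6, 6.5]
width: 0.0173
t 4.75 tcp [ 0.5505 -0.3152  0.0619] jaw 7.9 tilt [-0.001 -0.   ] F [-6.1  0.6  6.5] T [0.1  1.15 0.02] w 0.0173
```

Gripped at 17.3 mm. Now I'll work out the arc in move units.

```bash
python3 - <<'E'
import numpy as np
t0=-np.pi/2+.1376; n=12; t=t0-np.linspace(0,1.22,n+1); P=.06*np.c_[np.cos(t),np.sin(t)]
print((np.diff(P,axis=0)/.03).round(3).tolist(), 1.22/n/2/np.pi)
E
```

```text
[[-0.202, -0.018], [-0.203, 0.003], [-0.202, 0.024], [-0.198, 0.044], [-0.193, 0.064], [-0.185, 0.083], [-0.176, 0.102], [-0.165, 0.119], [-0.152, 0.135], [-0.137, 0.15], [-0.122, 0.163], [-0.104, 0.174]] 0.016180752547676026
```

```bash
python3 -m creep '[{"rx":0,"ry":0,"rz":-0.0162,"dx":-0.202,"dy":-0.018,"dz":0,"fingers":-1},{"rx":0,"ry":0,"rz":-0.0162,"dx":-0.203,"dy":0.003,"dz":0,"fingers":-1},{"rx":0,"ry":0,"rz":-0.0162,"dx":-0.202,"dy":0.024,"dz":0,"fingers":-1},{"rx":0,"ry":0,"rz":-0.0162,"dx":-0.198,"dy":0.044,"dz":0,"fingers":-1},{"rx":0,"ry":0,"rz":-0.0162,"dx":-0.193,"dy":0.064,"dz":0,"fingers":-1},{"rx":0,"ry":0,"rz":-0.0162,"dx":-0.185,"dy":0.083,"dz":0,"fingers":-1}]' 25; python3 st.py
python3 -m creep '[{"rx":0,"ry":0,"rz":-0.0162,"dx":-0.176,"dy":0.102,"dz":0,"fingers":-1},{"rx":0,"ry":0,"rz":-0.0162,"dx":-0.165,"dy":0.119,"dz":0,"fingers":-1},{"rx":0,"ry":0,"rz":-0.0162,"dx":-0.152,"dy":0.135,"dz":0,"fingers":-1},{"rx":0,"ry":0,"rz":-0.0162,"dx":-0.137,"dy":0.15,"dz":0,"fingers":-1},{"rx":0,"ry":0,"rz":-0.0162,"dx":-0.122,"dy":0.163,"dz":0,"fingers":-1},{"rx":0,"ry":0,"rz":-0.0162,"dx":-0.104,"dy":0.174,"dz":0,"fingers":-1},{"rx":0,"ry":0,"rz":0,"dx":0,"dy":0,"dz":0,"fingers":-1},{"rx":0,"ry":0,"rz":0,"dx":0,"dy":0,"dz":0,"fingers":-1}]' 25; python3 st.py
```

```text
time: 5.5
ee_pos: [0.5159, -0.3095, 0.062]
eef_rot: [0.604, 0.368, -0.603, 0.369]
ft_force: [0.1, -1.4, 1.6]
width: 0.0171
t 5.50 tcp [ 0.5159 -0.3095  0.062 ] jaw -27.2 tilt [ 0.001 -0.001] F [ 0.1 -1.4  1.6] T [-0.29  0.09  0.13] w 0.0171
time: 6.5
ee_pos: [0.49, -0.2836, 0.0619]
eef_rot: [0.686, 0.172, -0.686, 0.172]
ft_force: [-3.9, 1.5, 5.4]
width: 0.0172
t 6.50 tcp [ 0.49   -0.2836  0.0619] jaw -61.9 tilt [0. 0.] F [-3.9  1.5  5.4] T [0.31 0.68 0.2 ] w 0.0172
```

The knob moved (-60.5, +31.6) mm, which is about 1.22 rad about the pivot, so the lever is at its open stop. Pulling +y on the knob only presses the lever further onto that stop, so I'll drag the press with it for most of the roughly 154 mm.

```bash
python3 -m creep '[{"rx":0,"ry":0,"rz":0,"dx":-0.04,"dy":0.289,"dz":0,"fingers":-1},{"rx":0,"ry":0,"rz":0,"dx":-0.08,"dy":0.577,"dz":0,"fingers":-1},{"rx":0,"ry":0,"rz":0,"dx":-0.08,"dy":0.577,"dz":0,"fingers":-1},{"rx":0,"ry":0,"rz":0,"dx":-0.08,"dy":0.577,"dz":0,"fingers":-1},{"rx":0,"ry":0,"rz":0,"dx":-0.08,"dy":0.577,"dz":0,"fingers":-1},{"rx":0,"ry":0,"rz":0,"dx":-0.08,"dy":0.577,"dz":0,"fingers":-1},{"rx":0,"ry":0,"rz":0,"dx":-0.08,"dy":0.577,"dz":0,"fingers":-1},{"rx":0,"ry":0,"rz":0,"dx":-0.06,"dy":0.433,"dz":0,"fingers":-1},{"rx":0,"ry":0,"rz":0,"dx":-0.03,"dy":0.216,"dz":0,"fingers":-1},{"rx":0,"ry":0,"rz":0,"dx":0,"dy":0,"dz":0,"fingers":-1}]' 25; python3 - <<'E'
from st import *; import pickle
st()
a=[]
for n,(x0,x1,y0,y1) in (("top",(270,450,160,260)),("side",(240,420,140,260))):
    p,d,c=cam(n); save(f"pics/{n}1.png",p); np.save(f"pics/{n}1d.npy",d)
    a.append(cv2.resize(p[y0:y1,x0:x1],(600,int(600*(y1-y0)/(x1-x0))),interpolation=2))
b=np.vstack(a); print(b.shape); save("pics/c3.png",cv2.resize(b,None,fx=.8,fy=.8,interpolation=3))
st()
E
```

```text
time: 7.75
ee_pos: [0.4717, -0.1493, 0.0618]
eef_rot: [0.686, 0.172, -0.686, 0.171]
ft_force: [-0.5, 2.3, 7.3]
width: 0.017
t 7.75 tcp [ 0.4717 -0.1493  0.0618] jaw -61.9 tilt [-0.     0.001] F [-0.5  2.3  7.3] T [0.49 0.1  0.16] w 0.0170
(733, 600, 3)
t 7.85 tcp [ 0.4717 -0.1493  0.0618] jaw -61.9 tilt [-0.     0.002] F [-0.8  3.1  7.1] T [0.51 0.11 0.18] w 0.0169
```

View pics/c3.png

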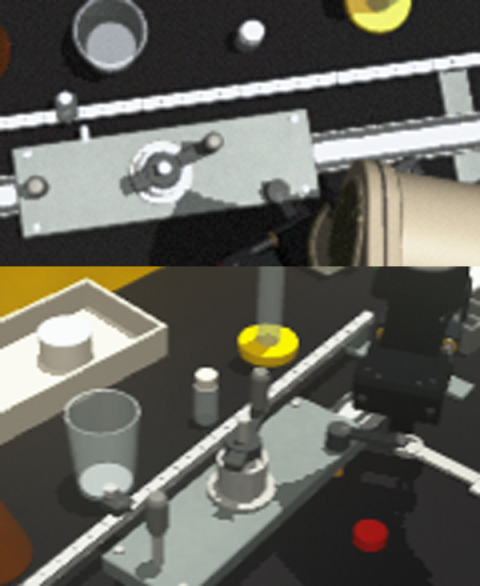

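c3 shows the press moved close to the clip, with the pointer at (85,130) and the clip at (66,100–120) in the top crop. The lever, crank, post and bystanders look intact. I'll release and bring the wrist camera over the pointer and clip.

```bash
python3 -m creep '[{"rx":0,"ry":0,"rz":0,"dx":0,"dy":0,"dz":0,"fingers":0},{"rx":0,"ry":0,"rz":0,"dx":0,"dy":0,"dz":0,"fingers":0},{"rx":0,"ry":0,"rz":0,"dx":0,"dy":0,"dz":0,"fingers":0},{"rx":0,"ry":0,"rz":0,"dx":0,"dy":0,"dz":0,"fingers":0},{"rx":0,"ry":0,"rz":0,"dx":0,"dy":0,"dz":0.5,"fingers":0},{"rx":0,"ry":0,"rz":0,"dx":0,"dy":0,"dz":0.9,"fingers":0},{"rx":0,"ry":0,"rz":0,"dx":0,"dy":0,"dz":0.9,"fingers":0},{"rx":0,"ry":0,"rz":0,"dx":0,"dy":0,"dz":0.9,"fingers":0},{"rx":0,"ry":0,"rz":0,"dx":0,"dy":0.3,"dz":0.8,"fingers":0}]' 25; 
python3 -m creep '[{"rx":0,"ry":0,"rz":0,"dx":0.4,"dy":0.9,"dz":0,"fingers":0},{"rx":0,"ry":0,"rz":0,"dx":0.4,"dy":0.9,"dz":0,"fingers":0},{"rx":0,"ry":0,"rz":0,"dx":0.4,"dy":0.9,"dz":0,"fingers":0},{"rx":0,"ry":0,"rz":0,"dx":0.4,"dy":0.9,"dz":0,"fingers":0},{"rx":0,"ry":0,"rz":0,"dx":0.4,"dy":0.9,"dz":0,"fingers":0},{"rx":0,"ry":0,"rz":0,"dx":0.4,"dy":0.9,"dz":0,"fingers":0},{"rx":0,"ry":0,"rz":0,"dx":0.3,"dy":0.7,"dz":0,"fingers":0},{"rx":0,"ry":0,"rz":0,"dx":0.2,"dy":0.4,"dz":0,"fingers":0},{"rx":0,"ry":0,"rz":0,"dx":0,"dy":0,"dz":0,"fingers":0},{"rx":0,"ry":0,"rz":0,"dx":0,"dy":0,"dz":0,"fingers":0}]' 25; python3 - <<'E'
from st import *; import pickle
st(); p,d,c=cam("wrist"); save("pics/w6.png",p); np.save("pics/w6d.npy",d); pickle.dump(c,open("pics/w6.pkl","wb"))
print(proj(c,[.600,.0886,.04]),proj(c,[.592,.068,.04])); st()
E
```

```text
time: 8.98
ee_pos: [0.4718, -0.1431, 0.1839]
eef_rot: [0.687, 0.17, -0.686, 0.171]
ft_force: [-0.5, -0.1, -0.2]
width: 0.0434
time: 10.22
ee_pos: [0.5585, 0.0512, 0.1818]
eef_rot: [-0.686, -0.17, 0.686, -0.171]
ft_force: [-0.2, 0.1, 1.0]
width: 0.0434
t 10.22 tcp [0.5585 0.0512 0.1818] jaw -62.1 tilt [ 0.    -0.001] F [-0.2  0.1  1. ] T [-0.05  0.01  0.04] w 0.0434
(np.float64(302.06414589883605), np.float64(130.99856467519587)) (np.float64(315.6330074827424), np.float64(146.80662734907452))
t 10.28 tcp [0.5585 0.0511 0.1818] jaw -62.1 tilt [ 0.    -0.001] F [-0.1  0.4  0.7] T [-0.06 -0.    0.01] w 0.0437
```

View pics/w6.png

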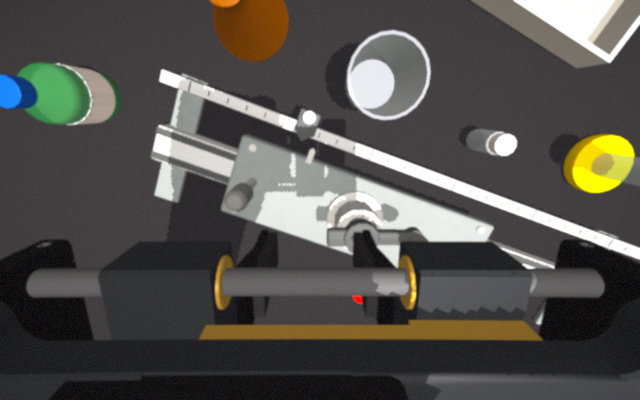

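The wrist view has the pointer near (311,155) and the clip near (305,130). I'll zoom for the exact tips.

```bash
python3 - <<'E'
import cv2
a=cv2.imread("pics/w6.png")[105:170,280:340]; cv2.imwrite("pics/c4.png",cv2.resize(a,None,fx=9,fy=9,interpolation=2))
E
```

```text
(no output)
```

View pics/c4.png

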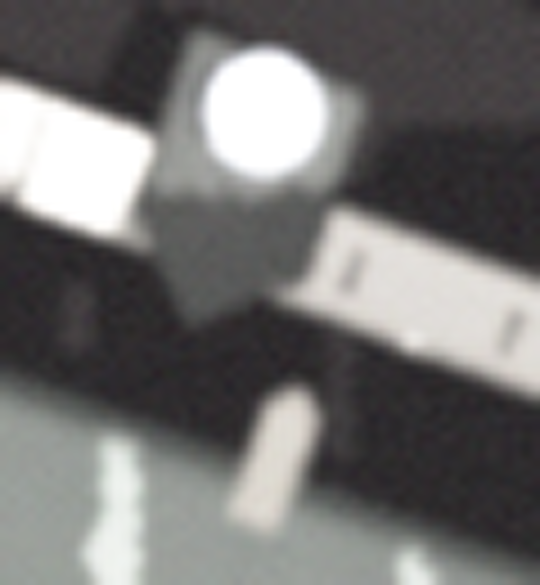

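Clip tip is at c4 (195,328), i.e. px (301.2,141.0). Pointer tip is at c4 (300,384), i.e. px (312.9,147.2).

```bash
python3 - <<'E'
from st import *; import pickle
np.set_printoptions(precision=4,suppress=True)
c=pickle.load(open("pics/w6.pkl","rb"));d=np.load("pics/w6d.npy")
for u,v in ((301,139),(301,140),(302,138),(304,134),(313,148),(312,150),(311,153),(310,157),(309,117)): print(u,v,atd(c,u,v,d[v,u]))
a=.1376
# yaw from carriage screws / scale bar edge in wrist
S=[atd(c,u,v,d[v,u]) for u,v in ((345,150),(480,196),(600,235))]; print([s.round(4) for s in S])
u=np.array([-np.sin(a),np.cos(a),0])
ct=calibration("top")
for zc in (.03,.036,.04,.047):
    C=onz(c,301.2,141.0,zc); 
    for zp in (.036,.04,.047):
        P=onz(c,312.9,147.2,zp); print(zc,zp,C,P,"need %.4f"%((C-P)@u),"lateral %.4f"%((C-P)@np.array([np.cos(a),np.sin(a),0])))
print(proj(ct,onz(c,312.9,147.2,.04)))
E
```

```text
301 139 [0.5935 0.0859 0.0539]
301 140 [0.5924 0.0854 0.0522]
302 138 [0.5947 0.0854 0.0524]
304 134 [0.5991 0.0854 0.0507]
313 148 [0.5851 0.0678 0.0007]
312 150 [0.5885 0.0705 0.0516]
311 153 [0.5849 0.0698 0.0491]
310 157 [0.5808 0.0688 0.0497]
309 117 [0.6169 0.0887 0.0618]
[array([0.604 , 0.0387, 0.0428]), array([ 0.6298, -0.1199,  0.043 ]), array([ 0.6555, -0.2689,  0.0424])]
0.03 0.036 [0.5891 0.0845 0.03  ] [0.5898 0.0702 0.036 ] need 0.0143 lateral 0.0013
0.03 0.04 [0.5891 0.0845 0.03  ] [0.5902 0.0704 0.04  ] need 0.0141 lateral 0.0008
0.03 0.047 [0.5891 0.0845 0.03  ] [0.591  0.0708 0.047 ] need 0.0139 lateral 0.0000
0.036 0.036 [0.5898 0.0846 0.036 ] [0.5898 0.0702 0.036 ] need 0.0142 lateral 0.0019
0.036 0.04 [0.5898 0.0846 0.036 ] [0.5902 0.0704 0.04  ] need 0.0141 lateral 0.0015
0.036 0.047 [0.5898 0.0846 0.036 ] [0.591  0.0708 0.047 ] need 0.0138 lateral 0.0007
0.04 0.036 [0.5902 0.0846 0.04  ] [0.5898 0.0702 0.036 ] need 0.0142 lateral 0.0024
0.04 0.04 [0.5902 0.0846 0.04  ] [0.5902 0.0704 0.04  ] need 0.0141 lateral 0.0019
0.04 0.047 [0.5902 0.0846 0.04  ] [0.591  0.0708 0.047 ] need 0.0138 lateral 0.0011
0.047 0.036 [0.591  0.0847 0.047 ] [0.5898 0.0702 0.036 ] need 0.0142 lateral 0.0032
0.047 0.04 [0.591  0.0847 0.047 ] [0.5902 0.0704 0.04  ] need 0.0140 lateral 0.0027
0.047 0.047 [0.591  0.0847 0.047 ] [0.591  0.0708 0.047 ] need 0.0138 lateral 0.0019
(np.float64(301.3043236264866), np.float64(207.22081469122173))
```

The pointer needs +13.9 mm along the rail. I'll go back to the lever knob's last grip position (TCP 0.4717, -0.1493, 0.062), drag that far, and lock with the exact reverse of the opening arc.

```bash
python3 -m creep '[{"rx":0,"ry":0,"rz":0,"dx":-0.2,"dy":-0.5,"dz":0,"fingers":0},{"rx":0,"ry":0,"rz":0,"dx":-0.4,"dy":-0.9,"dz":0,"fingers":0},{"rx":0,"ry":0,"rz":0,"dx":-0.4,"dy":-0.9,"dz":0,"fingers":0},{"rx":0,"ry":0,"rz":0,"dx":-0.4,"dy":-0.9,"dz":0,"fingers":0},{"rx":0,"ry":0,"rz":0,"dx":-0.4,"dy":-0.9,"dz":0,"fingers":0},{"rx":0,"ry":0,"rz":0,"dx":-0.4,"dy":-0.9,"dz":0,"fingers":0},{"rx":0,"ry":0,"rz":0,"dx":-0.4,"dy":-0.9,"dz":0,"fingers":0},{"rx":0,"ry":0,"rz":0,"dx":-0.29,"dy":-0.78,"dz":0,"fingers":0},{"rx":0,"ry":0,"rz":0,"dx":0,"dy":0,"dz":-0.5,"fingers":0},{"rx":0,"ry":0,"rz":0,"dx":0,"dy":0,"dz":-0.9,"fingers":0}]' 25; python3 st.py
python3 -m creep '[{"rx":0,"ry":0,"rz":0,"dx":0,"dy":0,"dz":-0.9,"fingers":0},{"rx":0,"ry":0,"rz":0,"dx":0,"dy":0,"dz":-0.9,"fingers":0},{"rx":0,"ry":0,"rz":0,"dx":0,"dy":0,"dz":-0.6,"fingers":0},{"rx":0,"ry":0,"rz":0,"dx":0,"dy":0,"dz":-0.2,"fingers":0},{"rx":0,"ry":0,"rz":0,"dx":0,"dy":0,"dz":0,"fingers":0},{"rx":0,"ry":0,"rz":0,"dx":0,"dy":0,"dz":0,"fingers":0}]' 25; python3 st.py
python3 -m creep '[{"rx":0,"ry":0,"rz":0,"dx":0,"dy":0,"dz":0,"fingers":-1},{"rx":0,"ry":0,"rz":0,"dx":0,"dy":0,"dz":0,"fingers":-1},{"rx":0,"ry":0,"rz":0,"dx":0,"dy":0,"dz":0,"fingers":-1},{"rx":0,"ry":0,"rz":0,"dx":0,"dy":0,"dz":0,"fingers":-1},{"rx":0,"ry":0,"rz":0,"dx":0,"dy":0,"dz":0,"fingers":-1},{"rx":0,"ry":0,"rz":0,"dx":0,"dy":0,"dz":0,"fingers":-1}]' 25; python3 st.py
```

```text
time: 11.52
ee_pos: [0.472, -0.1485, 0.1395]
eef_rot: [0.687, 0.17, -0.686, 0.171]
ft_force: [0.4, -0.5, -0.7]
width: 0.0434
t 11.53 tcp [ 0.472  -0.1485  0.1395] jaw -62.1 tilt [ 0.002 -0.001] F [ 0.4 -0.5 -0.7] T [ 0.04  0.   -0.03] w 0.0434
time: 12.28
ee_pos: [0.4724, -0.1481, 0.0624]
eef_rot: [0.686, 0.171, -0.686, 0.171]
ft_force: [-0.5, -1.1, -1.2]
width: 0.0436
t 12.28 tcp [ 0.4724 -0.1481  0.0624] jaw -62.0 tilt [ 0.001 -0.   ] F [-0.5 -1.1 -1.2] T [-0.    0.03  0.  ] w 0.0436
time: 13.02
ee_pos: [0.4723, -0.1482, 0.0618]
eef_rot: [0.686, 0.171, -0.686, 0.171]
ft_force: [2.4, -1.0, 0.0]
width: 0.0173
t 13.03 tcp [ 0.4723 -0.1482  0.0618] jaw -62.0 tilt [ 0.001 -0.   ] F [ 2.4 -1.   0. ] T [-0.27 -0.56  0.06] w 0.0173
```

```bash
python3 -m creep '[{"rx":0,"ry":0,"rz":0,"dx":-0.015,"dy":0.11,"dz":0,"fingers":-1},{"rx":0,"ry":0,"rz":0,"dx":-0.02,"dy":0.14,"dz":0,"fingers":-1},{"rx":0,"ry":0,"rz":0,"dx":-0.019,"dy":0.13,"dz":0,"fingers":-1},{"rx":0,"ry":0,"rz":0,"dx":-0.01,"dy":0.08,"dz":0,"fingers":-1},{"rx":0,"ry":0,"rz":0,"dx":0,"dy":0,"dz":0,"fingers":-1},{"rx":0,"ry":0,"rz":0,"dx":0,"dy":0,"dz":0,"fingers":-1}]' 25; python3 st.py
```

```text
time: 13.78
ee_pos: [0.4702, -0.1336, 0.0618]
eef_rot: [0.686, 0.171, -0.686, 0.171]
ft_force: [3.5, 0.5, 0.4]
width: 0.0172
t 13.78 tcp [ 0.4702 -0.1336  0.0618] jaw -62.0 tilt [0.    0.001] F [3.5 0.5 0.4] T [ 0.35 -0.92  0.03] w 0.0172
```

It went 14.75 mm, 0.85 mm too far. I'll lock with the reversed arc and fold in a correction of -0.85 mm.

```bash
python3 -m creep '[{"rx":0,"ry":0,"rz":0.0162,"dx":0.104,"dy":-0.174,"dz":0,"fingers":-1},{"rx":0,"ry":0,"rz":0.0162,"dx":0.122,"dy":-0.163,"dz":0,"fingers":-1},{"rx":0,"ry":0,"rz":0.0162,"dx":0.139,"dy":-0.164,"dz":0,"fingers":-1},{"rx":0,"ry":0,"rz":0.0162,"dx":0.154,"dy":-0.149,"dz":0,"fingers":-1},{"rx":0,"ry":0,"rz":0.0162,"dx":0.165,"dy":-0.119,"dz":0,"fingers":-1},{"rx":0,"ry":0,"rz":0.0162,"dx":0.176,"dy":-0.102,"dz":0,"fingers":-1}]' 25; python3 st.py
python3 -m creep '[{"rx":0,"ry":0,"rz":0.0162,"dx":0.185,"dy":-0.083,"dz":0,"fingers":-1},{"rx":0,"ry":0,"rz":0.0162,"dx":0.193,"dy":-0.064,"dz":0,"fingers":-1},{"rx":0,"ry":0,"rz":0.0162,"dx":0.198,"dy":-0.044,"dz":0,"fingers":-1},{"rx":0,"ry":0,"rz":0.0162,"dx":0.202,"dy":-0.024,"dz":0,"fingers":-1},{"rx":0,"ry":0,"rz":0.0162,"dx":0.203,"dy":-0.003,"dz":0,"fingers":-1},{"rx":0,"ry":0,"rz":0.0162,"dx":0.202,"dy":0.018,"dz":0,"fingers":-1},{"rx":0,"ry":0,"rz":0,"dx":0.05,"dy":0.007,"dz":0,"fingers":-1},{"rx":0,"ry":0,"rz":0,"dx":0,"dy":0,"dz":0,"fingers":-1},{"rx":0,"ry":0,"rz":0,"dx":0,"dy":0,"dz":0,"fingers":-1}]' 25; python3 st.py
```

```text
time: 14.52
ee_pos: [0.4954, -0.1589, 0.0617]
eef_rot: [-0.602, -0.371, 0.602, -0.37]
ft_force: [0.1, 5.8, 6.1]
width: 0.0172
t 14.53 tcp [ 0.4954 -0.1589  0.0617] jaw -26.8 tilt [-0.002  0.002] F [0.1 5.8 6.1] T [ 1.21  0.11 -0.16] w 0.0172
time: 15.65
ee_pos: [0.53, -0.1646, 0.0615]
eef_rot: [0.463, 0.536, -0.465, 0.531]
ft_force: [-11.8, 6.3, 14.3]
width: 0.0172
t 15.65 tcp [ 0.53   -0.1646  0.0615] jaw 8.0 tilt [-0.006  0.002] F [-11.8   6.3  14.3] T [ 1.3   2.44 -0.09] w 0.0172
```

```bash
python3 -m creep '[{"rx":0,"ry":0,"rz":0,"dx":0,"dy":0,"dz":0,"fingers":0},{"rx":0,"ry":0,"rz":0,"dx":0,"dy":0,"dz":0,"fingers":0},{"rx":0,"ry":0,"rz":0,"dx":0,"dy":0,"dz":0,"fingers":0},{"rx":0,"ry":0,"rz":0,"dx":0,"dy":0,"dz":0,"fingers":0},{"rx":0,"ry":0,"rz":0,"dx":0,"dy":0,"dz":0.5,"fingers":0},{"rx":0,"ry":0,"rz":0,"dx":0,"dy":0,"dz":0.9,"fingers":0},{"rx":0,"ry":0,"rz":0,"dx":0,"dy":0,"dz":0.9,"fingers":0},{"rx":0,"ry":0,"rz":0,"dx":0,"dy":0,"dz":0.9,"fingers":0},{"rx":0,"ry":0,"rz":0,"dx":0,"dy":0,"dz":0.8,"fingers":0}]' 25; python3 st.py
python3 -m creep '[{"rx":0,"ry":0,"rz":-0.0194,"dx":0.1,"dy":0.75,"dz":0,"fingers":0},{"rx":0,"ry":0,"rz":-0.0194,"dx":0.1,"dy":0.75,"dz":0,"fingers":0},{"rx":0,"ry":0,"rz":-0.0194,"dx":0.1,"dy":0.75,"dz":0,"fingers":0},{"rx":0,"ry":0,"rz":-0.0194,"dx":0.1,"dy":0.75,"dz":0,"fingers":0},{"rx":0,"ry":0,"rz":-0.0194,"dx":0.1,"dy":0.75,"dz":0,"fingers":0},{"rx":0,"ry":0,"rz":-0.0194,"dx":0.1,"dy":0.75,"dz":0,"fingers":0},{"rx":0,"ry":0,"rz":-0.0194,"dx":0.1,"dy":0.75,"dz":0,"fingers":0},{"rx":0,"ry":0,"rz":-0.0194,"dx":0.1,"dy":0.75,"dz":0,"fingers":0},{"rx":0,"ry":0,"rz":-0.0194,"dx":0.1,"dy":0.75,"dz":0,"fingers":0},{"rx":0,"ry":0,"rz":-0.0194,"dx":0.05,"dy":0.4,"dz":0,"fingers":0}]' 25
python3 -m creep '[{"rx":0,"ry":0,"rz":0,"dx":0,"dy":0,"dz":0,"fingers":0},{"rx":0,"ry":0,"rz":0,"dx":0,"dy":0,"dz":0,"fingers":0}]' 25; python3 - <<'E'
from st import *; import pickle
st(); p,d,c=cam("wrist"); save("pics/w7.png",p); np.save("pics/w7d.npy",d); pickle.dump(c,open("pics/w7.pkl","wb"))
u,v=proj(c,[.591,.084,.05]); print(u,v,st()["joint_positions"].round(2)); u,v=int(u),int(v); save("pics/c5.png",cv2.resize(p[v-33:v+32,u-30:u+30],None,fx=9,fy=9,interpolation=2)); print(u-30,v-33)
E
```

```text
time: 16.77
ee_pos: [0.5331, -0.1661, 0.184]
eef_rot: [0.464, 0.533, -0.464, 0.534]
ft_force: [0.1, -0.4, 0.5]
width: 0.0436
t 16.77 tcp [ 0.5331 -0.1661  0.184 ] jaw 8.0 tilt [ 0.002 -0.   ] F [ 0.1 -0.4  0.5] T [-0.04 -0.15  0.01] w 0.0436
time: 18.02
ee_pos: [0.5614, 0.05, 0.1829]
eef_rot: [0.687, 0.171, -0.686, 0.171]
ft_force: [-0.5, 0.1, 0.2]
width: 0.0435
time: 18.27
ee_pos: [0.5614, 0.0476, 0.1822]
eef_rot: [0.686, 0.172, -0.686, 0.173]
ft_force: [0.1, 0.5, 0.3]
width: 0.0435
t 18.27 tcp [0.5614 0.0476 0.1822] jaw -61.8 tilt [ 0. -0.] F [0.1 0.5 0.3] T [-0.01  0.    0.04] w 0.0435
t 18.32 tcp [0.5614 0.0474 0.182 ] jaw -61.8 tilt [ 0. -0.] F [0.6 0.5 1. ] T [-0.    0.03  0.02] w 0.0435
297.5560098403088 142.35257455152845 [ 0.25  0.24 -0.48  1.62  0.11  1.31 -1.33]
267 109
```

View pics/c5.png

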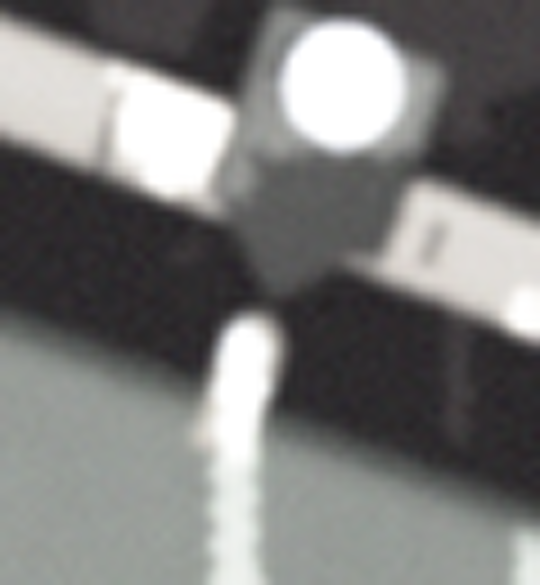

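Clip tip at c5 (276,298), pointer tip centre about (255,313).

```bash
python3 - <<'E'
from st import *; import pickle
np.set_printoptions(precision=4,suppress=True)
c=pickle.load(open("pics/w7.pkl","rb")); d=np.load("pics/w7d.npy"); a=.1376
uu=np.array([-np.sin(a),np.cos(a),0]); xx=np.array([np.cos(a),np.sin(a),0])
q=lambda x,y:(267+(x+.5)/9-.5,109+(y+.5)/9-.5)
for zc,zp in ((.05,.05),(.052,.05),(.048,.05),(.045,.05),(.05,.047)):
    C=onz(c,*q(276,298),zc);P=onz(c,*q(255,313),zp);print(zc,zp,C,P,"need",(C-P)@uu,"lat",(C-P)@xx)
for y in (290,280,260): u,v=q(280,y); print(atd(c,u,v,d[int(round(v)),int(round(u))]))
for x,y in ((254,325),(250,345),(245,370)): u,v=q(x,y); print(atd(c,u,v,d[int(round(v)),int(round(u))]))
# yaw from carriage far edge in wrist: white/grey boundary via post & crank tops skip; lever knob top
a0=np.array([.5505,-.3152]);print("yaw from travel",np.arctan2(.0205,.1506))
# pointer direction in picture: base (222,460) 
B=onz(c,*q(236,440),.05);P=onz(c,*q(255,313),.05);print("pointer dir yaw",np.arctan2((P-B)[1],(P-B)[0]))
E
```

```text
0.05 0.05 [0.5915 0.0846 0.05  ] [0.5888 0.086  0.05  ] need -0.0017166920598974845 lat 0.002473548008520183
0.052 0.05 [0.5917 0.0846 0.052 ] [0.5888 0.086  0.05  ] need -0.0017504680087770388 lat 0.002706133655493534
0.048 0.05 [0.5912 0.0846 0.048 ] [0.5888 0.086  0.05  ] need -0.0016829161110179288 lat 0.002240962361546721
0.045 0.05 [0.5909 0.0846 0.045 ] [0.5888 0.086  0.05  ] need -0.0016322521876985965 lat 0.001892083891086639
0.05 0.047 [0.5915 0.0846 0.05  ] [0.5884 0.086  0.047 ] need -0.0017832820011434902 lat 0.00284537396667859
[0.5926 0.0846 0.0511]
[0.5937 0.0852 0.0514]
[0.5958 0.0862 0.0524]
[0.5876 0.0855 0.0506]
[0.5852 0.0848 0.0497]
[0.5823 0.084  0.0498]
yaw from travel 0.13529065588107242
pointer dir yaw 0.32419547082888645
```

The pointer is 1.7 mm past the mark, because the locking arc pushed the press on. I need a picture-free measure for the correction, so I'll take the along-rail coordinates of pointer, post and clip from the wrist depth and calibrate on the two known frames.

```bash
cat > rel.py <<'E'
from st import *; import pickle,sys
def pts(c,d):
    f=K(c); v,u=np.mgrid[0:400,0:640].astype(float)
    Km=np.array([[f,0,c["cx"]],[0,f,c["cy"]],[0,0,1.]])
    x=cv2.undistortPoints(np.c_[u.ravel(),v.ravel()].reshape(-1,1,2),Km,np.array([c["k1"],0,0,0.])).reshape(-1,2)
    q=np.c_[x,np.ones(len(x))]*d.ravel()[:,None]
    R=cv2.Rodrigues(np.array(c["rvec"],float))[0]; return ((q-np.array(c["tvec"]))@R)
def rel(c,d,p=None):
    a=.1376; P=pts(c,d); s=P[:,:2]@[-np.sin(a),np.cos(a)]; l=P[:,:2]@[np.cos(a),np.sin(a)]; z=P[:,2]; ok=d.ravel()>0
    L0=.5885*np.cos(a)+.086*np.sin(a)   # pointer tip lateral
    S0=-.5885*np.sin(a)+.086*np.cos(a)
    near=ok&(abs(s-S0+.003)<.03)
    ptr=near&(l>L0-.007)&(l<L0-.001)&(z>.045)&(z<.056)
    clip=near&(l>L0+.004)&(l<L0+.010)&(z>.048)&(z<.056)
    knob=near&(z>.0585)&(z<.066)&(l>L0+.01)&(l<L0+.045)
    post=ok&(z>.118)&(z<.13)&(abs(s-S0-.035)<.03)&(abs(l-L0+.05)<.025)
    for n,m in (("ptr",ptr),("clip",clip),("knob",knob),("post",post)):
        if m.sum(): print(n,m.sum(),"mid s %.4f mean %.4f"%((s[m].min()+s[m].max())/2,s[m].mean()),"l %.4f"%l[m].mean(),"z %.4f"%z[m].mean(),end=" | ")
    print()
if __name__=="__main__":
    for n in sys.argv[1:]:
        if n=="now":
            st();p,d,c=cam("wrist"); save("pics/now.png",p)
        else: c=pickle.load(open(f"pics/{n}.pkl","rb"));d=np.load(f"pics/{n}d.npy")
        rel(c,d)
E
python3 rel.py w6 w7
```

```text
ptr 30 mid s -0.0108 mean -0.0108 l 0.5906 z 0.0502 | clip 58 mid s 0.0037 mean 0.0036 l 0.6022 z 0.0523 | knob 118 mid s 0.0040 mean 0.0039 l 0.6235 z 0.0620 | post 381 mid s 0.0392 mean 0.0384 l 0.5387 z 0.1236 | 
ptr 30 mid s 0.0035 mean 0.0035 l 0.5904 z 0.0502 | clip 59 mid s 0.0032 mean 0.0036 l 0.6025 z 0.0521 | knob 120 mid s 0.0037 mean 0.0037 l 0.6234 z 0.0620 | post 393 mid s 0.0533 mean 0.0525 l 0.5388 z 0.1235 |
```

The depth masks put the pointer within 0.1 mm of the clip, while my reading of the picture says 1.7 mm past. To settle it I'll rectify the wrist picture onto z = 0.05 in rail axes and compare edge profiles numerically.

```bash
cat > rect.py <<'E'
from st import *; import pickle,sys
a=.1376
def rect(p,c,z=.05,step=2e-4):
    s=np.arange(-.03,.03,step)[::-1]; l=np.arange(.57,.63,step)[::-1]   # columns: +s left, rows: +l up
    S,L=np.meshgrid(s,l); P=np.stack([-np.sin(a)*S+np.cos(a)*L,np.cos(a)*S+np.sin(a)*L,np.full_like(S,z)],-1).reshape(-1,3)
    f=K(c); Km=np.array([[f,0,c["cx"]],[0,f,c["cy"]],[0,0,1.]])
    uv=cv2.projectPoints(P,np.array(c["rvec"],float),np.array(c["tvec"],float),Km,np.array([c["k1"],0,0,0.]))[0].reshape(S.shape+(2,)).astype(np.float32)
    return cv2.remap(p,uv[...,0],uv[...,1],cv2.INTER_CUBIC),s,l
def prof(p,c,z):
    g,s,l=rect(p,c,z); g=g.astype(float).mean(2)
    for ll in np.arange(.584,.606,.001):
        r=g[np.argmin(abs(l-ll))]; m=(s>-.022)&(s<.018); r2=r[m]; s2=s[m]
        th=(np.percentile(r2,20)+r2.max())/2; k=r2>th
        print("l %.3f"%ll,"bg %.0f max %.0f"%(np.percentile(r2,20),r2.max()),"edges %.4f..%.4f mid %.4f n%d"%(s2[k].min(),s2[k].max(),(s2[k].min()+s2[k].max())/2,k.sum()))
if __name__=="__main__":
    out=[]
    for n in sys.argv[1:]:
        c=pickle.load(open(f"pics/{n}.pkl","rb")); p=cv2.imread(f"pics/{n}.png"); print(n); prof(p,c,.05)
        g,s,l=rect(p,c)
        for k in range(-25,30,5): 
            j=np.argmin(abs(s-k/1000)); g[:6 if k else 12,j]=(0,255,255); g[-6 if k else -12:,j]=(0,255,255)
        out.append(g)
    cv2.imwrite("pics/rect.png",cv2.resize(np.hstack(out),None,fx=1.3,fy=1.3))
E
python3 rect.py w6 w7
```

```text
w6
l 0.584 bg 89 max 217 edges -0.0144..-0.0080 mid -0.0112 n33
l 0.585 bg 71 max 217 edges -0.0144..-0.0080 mid -0.0112 n33
l 0.586 bg 52 max 217 edges -0.0144..-0.0080 mid -0.0112 n33
l 0.587 bg 44 max 217 edges -0.0144..-0.0078 mid -0.0111 n34
l 0.588 bg 43 max 218 edges -0.0146..-0.0078 mid -0.0112 n35
l 0.589 bg 44 max 218 edges -0.0144..-0.0078 mid -0.0111 n34
l 0.590 bg 44 max 219 edges -0.0144..-0.0078 mid -0.0111 n34
l 0.591 bg 44 max 219 edges -0.0144..-0.0078 mid -0.0111 n34
l 0.592 bg 43 max 217 edges -0.0144..-0.0080 mid -0.0112 n33
l 0.593 bg 43 max 209 edges -0.0138..-0.0086 mid -0.0112 n27
l 0.594 bg 43 max 178 edges -0.0132..-0.0092 mid -0.0112 n21
l 0.595 bg 42 max 118 edges -0.0130..-0.0094 mid -0.0112 n19
l 0.596 bg 43 max 66 edges -0.0166..0.0180 mid 0.0007 n50
l 0.597 bg 43 max 62 edges -0.0166..0.0180 mid 0.0007 n41
l 0.598 bg 43 max 72 edges -0.0158..0.0050 mid -0.0054 n28
l 0.599 bg 43 max 82 edges 0.0012..0.0058 mid 0.0035 n24
l 0.600 bg 44 max 91 edges 0.0006..0.0064 mid 0.0035 n30
l 0.601 bg 43 max 90 edges -0.0008..0.0074 mid 0.0033 n42
l 0.602 bg 48 max 
[... 932 characters left out ...]
95 bg 43 max 130 edges 0.0016..0.0054 mid 0.0035 n20
l 0.596 bg 44 max 74 edges -0.0212..0.0048 mid -0.0082 n27
l 0.597 bg 43 max 66 edges -0.0210..0.0042 mid -0.0084 n23
l 0.598 bg 43 max 74 edges -0.0204..0.0050 mid -0.0077 n28
l 0.599 bg 43 max 82 edges -0.0198..0.0054 mid -0.0072 n26
l 0.600 bg 44 max 90 edges 0.0004..0.0066 mid 0.0035 n32
l 0.601 bg 43 max 91 edges -0.0008..0.0074 mid 0.0033 n42
l 0.602 bg 46 max 91 edges -0.0014..0.0084 mid 0.0035 n50
l 0.603 bg 75 max 97 edges -0.0218..0.0080 mid -0.0069 n81
l 0.604 bg 91 max 186 edges -0.0218..0.0180 mid -0.0019 n95
l 0.605 bg 92 max 247 edges -0.0218..0.0180 mid -0.0019 n98
l 0.606 bg 91 max 255 edges -0.0218..0.0180 mid -0.0019 n94
```

View pics/rect.png

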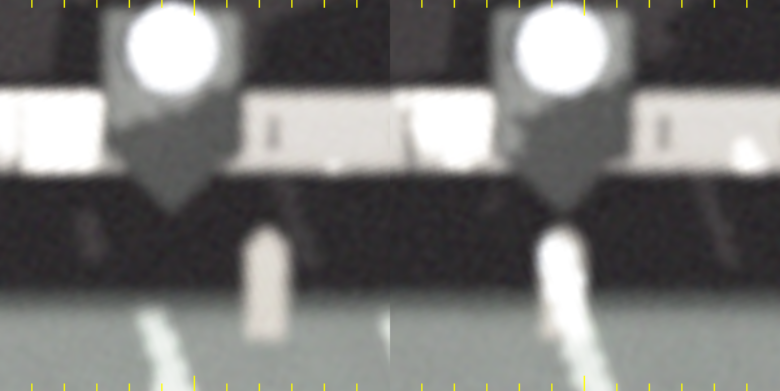

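Rectified, the pointer mid is s = 3.4–3.7 mm and the clip tip s = 3.4–3.5 mm, so the press is locked at the mark within about 0.3 mm. My slanted picture reading was wrong. Next is the crank: I'll move to view it and measure the axis and knob from depth.

```bash
cat > crank.py <<'E'
from rel import *
def screw(ax,r=.006):
    out=[]
    for n in("side","wrist","top"):
        p,d,c=cam(n); P=pts(c,d); m=(d.ravel()>0)&(np.hypot(P[:,0]-ax[0],P[:,1]-ax[1])<r)&(P[:,2]>.10)&(P[:,2]<.15)
        z=P[m,2]; out.append((n,int(m.sum()),round(float(np.percentile(z,80)),4) if len(z) else None))
    return out
E
python3 -m creep '[{"rx":0,"ry":0,"rz":0,"dx":-0.34,"dy":-0.4,"dz":0,"fingers":0},{"rx":0,"ry":0,"rz":0,"dx":-0.34,"dy":-0.5,"dz":0,"fingers":0},{"rx":0,"ry":0,"rz":0,"dx":-0.34,"dy":-0.5,"dz":0,"fingers":0},{"rx":0,"ry":0,"rz":0,"dx":-0.34,"dy":-0.5,"dz":0,"fingers":0},{"rx":0,"ry":0,"rz":0,"dx":-0.34,"dy":-0.4,"dz":0,"fingers":0},{"rx":0,"ry":0,"rz":0,"dx":-0.34,"dy":-0.3,"dz":0,"fingers":0},{"rx":0,"ry":0,"rz":0,"dx":0,"dy":0,"dz":0,"fingers":0},{"rx":0,"ry":0,"rz":0,"dx":0,"dy":0,"dz":0,"fingers":0}]' 25; python3 - <<'E'
from crank import *
st()
for n in ("wrist","side"):
    p,d,c=cam(n); save(f"pics/{n}8.png",p); P=pts(c,d); ok=d.ravel()>0
    x,y,z=P.T
    k=ok&(z>.140)&(z<.152)&(np.hypot(x-.5634,y+.0369)<.03)
    s=ok&(z>.122)&(z<.136)&(np.hypot(x-.539,y-.0073)<.015)
    t=ok&(z>.115)&(z<.13)&(np.hypot(x-.53,y+.166)<.03)
    for nm,m in(("knob",k),("screw",s),("lever knob",t)):
        if m.sum(): q=P[m]; print(n,nm,m.sum(),((q.max(0)+q.min(0))/2).round(4),q.mean(0).round(4),"zmax %.4f"%q[:,2].max())
E
```

```text
time: 19.32
ee_pos: [0.5003, -0.0291, 0.1818]
eef_rot: [0.686, 0.172, -0.686, 0.172]
ft_force: [1.0, -0.0, 0.5]
width: 0.0438
t 19.32 tcp [ 0.5003 -0.0291  0.1818] jaw -61.8 tilt [0. 0.] F [ 1.  -0.   0.5] T [ 0.05 -0.01  0.04] w 0.0438
wrist knob 476 [ 0.5644 -0.0368  0.1459] [ 0.5645 -0.0357  0.1482] zmax 0.1517
wrist screw 171 [0.5406 0.008  0.1284] [0.5409 0.0079 0.1319] zmax 0.1339
wrist lever knob 166 [ 0.5319 -0.163   0.1192] [ 0.5331 -0.1611  0.1193] zmax 0.1234
side knob 37 [ 0.5619 -0.0371  0.146 ] [ 0.5607 -0.0347  0.146 ] zmax 0.1514
side screw 24 [0.5386 0.0078 0.1283] [0.5377 0.0084 0.1287] zmax 0.1332
side lever knob 23 [ 0.5302 -0.1622  0.1196] [ 0.5286 -0.1614  0.12  ] zmax 0.1238
```

The knob is at (0.5644, -0.0365) and the axis at (0.5408, 0.008), a radius of 50.4 mm. The lever knob reads as locked. I'll move over the crank knob and turn the hand so its camera keeps the screw in view for most of the backward turn.

```bash
python3 -m creep '[{"rx":0,"ry":0,"rz":0.0281,"dx":0.238,"dy":-0.03,"dz":0,"fingers":0},{"rx":0,"ry":0,"rz":0.0281,"dx":0.238,"dy":-0.03,"dz":0,"fingers":0},{"rx":0,"ry":0,"rz":0.0281,"dx":0.238,"dy":-0.03,"dz":0,"fingers":0},{"rx":0,"ry":0,"rz":0.0281,"dx":0.238,"dy":-0.03,"dz":0,"fingers":0},{"rx":0,"ry":0,"rz":0.0281,"dx":0.238,"dy":-0.03,"dz":0,"fingers":0},{"rx":0,"ry":0,"rz":0.0281,"dx":0.238,"dy":-0.03,"dz":0,"fingers":0},{"rx":0,"ry":0,"rz":0.0281,"dx":0.238,"dy":-0.03,"dz":0,"fingers":0},{"rx":0,"ry":0,"rz":0.0281,"dx":0.238,"dy":-0.03,"dz":0,"fingers":0},{"rx":0,"ry":0,"rz":0.0281,"dx":0.238,"dy":-0.01,"dz":0,"fingers":0}]' 25
python3 -m creep '[{"rx":0,"ry":0,"rz":0.0281,"dx":0,"dy":0,"dz":0,"fingers":0},{"rx":0,"ry":0,"rz":0.0281,"dx":0,"dy":0,"dz":0,"fingers":0},{"rx":0,"ry":0,"rz":0.0281,"dx":0,"dy":0,"dz":0,"fingers":0},{"rx":0,"ry":0,"rz":0.0281,"dx":0,"dy":0,"dz":0,"fingers":0},{"rx":0,"ry":0,"rz":0.0281,"dx":0,"dy":0,"dz":0,"fingers":0},{"rx":0,"ry":0,"rz":0.0281,"dx":0,"dy":0,"dz":0,"fingers":0},{"rx":0,"ry":0,"rz":0.0281,"dx":0,"dy":0,"dz":0,"fingers":0},{"rx":0,"ry":0,"rz":0.0281,"dx":0,"dy":0,"dz":0,"fingers":0},{"rx":0,"ry":0,"rz":0.0281,"dx":0,"dy":0,"dz":0,"fingers":0},{"rx":0,"ry":0,"rz":0,"dx":0,"dy":0,"dz":0,"fingers":0}]' 25
python3 - <<'E'
from crank import *
print(st()["joint_positions"].round(2)); print(screw([.5408,.008]))
E
```

```text
time: 20.55
ee_pos: [0.5648, -0.0367, 0.1815]
eef_rot: [0.356, 0.611, -0.356, 0.611]
ft_force: [0.7, -0.1, -0.3]
width: 0.0431
time: 21.8
ee_pos: [0.5645, -0.0368, 0.1815]
eef_rot: [-0.184, 0.683, 0.184, 0.683]
ft_force: [-0.2, -0.5, -0.8]
width: 0.0435
t 21.80 tcp [ 0.5645 -0.0368  0.1815] jaw 120.2 tilt [-0.     0.001] F [-0.2 -0.5 -0.8] T [ 0.15 -0.07 -0.03] w 0.0435
[ 0.61  0.29 -0.75  1.61  0.2   1.32  1.93]
[('side', 35, 0.1295), ('wrist', 261, 0.1322), ('top', 17, 0.1341)]
```

```bash
python3 -m creep '[{"rx":0,"ry":0,"rz":0,"dx":0,"dy":0,"dz":-0.5,"fingers":-0.1},{"rx":0,"ry":0,"rz":0,"dx":0,"dy":0,"dz":-0.9,"fingers":-0.1},{"rx":0,"ry":0,"rz":0,"dx":0,"dy":0,"dz":-0.9,"fingers":-0.1},{"rx":0,"ry":0,"rz":0,"dx":0,"dy":0,"dz":-0.7,"fingers":-0.1},{"rx":0,"ry":0,"rz":0,"dx":0,"dy":0,"dz":-0.25,"fingers":-0.1},{"rx":0,"ry":0,"rz":0,"dx":0,"dy":0,"dz":0,"fingers":-0.1}]' 25; python3 st.py
python3 -m creep '[{"rx":0,"ry":0,"rz":0,"dx":0,"dy":0,"dz":0,"fingers":-1},{"rx":0,"ry":0,"rz":0,"dx":0,"dy":0,"dz":0,"fingers":-1},{"rx":0,"ry":0,"rz":0,"dx":0,"dy":0,"dz":0,"fingers":-1},{"rx":0,"ry":0,"rz":0,"dx":0,"dy":0,"dz":0,"fingers":-1},{"rx":0,"ry":0,"rz":0,"dx":0,"dy":0,"dz":0,"fingers":-1}]' 25; python3 - <<'E'
from crank import *
st(); print(screw([.5408,.008]))
t0=np.arctan2(-.0445,.0236); t=t0+np.arange(0,55)*.1
P=.05*np.c_[np.cos(t),np.sin(t)]; D=np.diff(P,axis=0)/.03
print([tuple(r) for r in D.round(3).tolist()])
E
```

```text
time: 22.7
ee_pos: [0.5641, -0.0371, 0.0838]
eef_rot: [-0.184, 0.683, 0.184, 0.682]
ft_force: [-0.6, -0.1, 0.9]
width: 0.039
t 22.70 tcp [ 0.5641 -0.0371  0.0838] jaw 120.2 tilt [-0.001  0.   ] F [-0.6 -0.1  0.9] T [ 0.14 -0.11 -0.01] w 0.0390
time: 23.32
ee_pos: [0.5645, -0.0365, 0.0846]
eef_rot: [-0.184, 0.682, 0.185, 0.683]
ft_force: [-3.5, 3.6, 5.1]
width: 0.0174
t 23.32 tcp [ 0.5645 -0.0365  0.0846] jaw 120.2 tilt [0.    0.001] F [-3.5  3.6  5.1] T [ 0.95  0.47 -0.05] w 0.0174
[('side', 34, 0.1306), ('wrist', 59, 0.1111), ('top', 22, 0.1333)]
[(0.143, 0.085), (0.134, 0.099), (0.123, 0.112), (0.111, 0.124), (0.099, 0.134), (0.085, 0.143), (0.07, 0.151), (0.054, 0.157), (0.038, 0.162), (0.022, 0.165), (0.006, 0.167), (-0.011, 0.166), (-0.028, 0.164), (-0.044, 0.161), (-0.06, 0.156), (-0.075, 0.149), (-0.089, 0.141), (-0.103, 0.131), (-0.116, 0.12), (-0.127, 0.108), (-0.137, 0.095), (-0.146, 0.08), (-0.153, 0.065), (-0.159, 0.05), (-0.163, 0.034), (-0.166, 0.017), (-0.167, 0.001), (-0.166, -0.016), (-0.163, -0.032), (-0.159, -0.049), (-0.154, -0.064), (-0.147, -0.079), (-0.138, -0.094), (-0.128, -0.107), (-0.117, -0.119), (-0.104, -0.13), (-0.091, -0.14), (-0.076, -0.148), (-0.061, -0.155), (-0.045, -0.16), (-0.029, -0.164), (-0.012, -0.166), (0.004, -0.167), (0.021, -0.165), (0.037, -0.162), (0.053, -0.158), (0.069, -0.152), (0.084, -0.144), (0.098, -0.135), (0.111, -0.125), (0.122, -0.113), (0.133, -0.1), (0.142, -0.086), (0.15, -0.072)]
```

```bash
cat > chk.py <<'E'
from crank import *; import json,os,sys
s=read_state(); ax=[.5408,.008]; v=s["ee_pos"][:2]-ax
o=screw(ax); f="max.json"; M=json.load(open(f)) if os.path.exists(f) else {}
drop=False
for n,k,z in o:
    if z and z>.118 and k>=8:
        if z<M.get(n,0)-.004: drop=True
        M[n]=max(M.get(n,0),z)
json.dump(M,open(f,"w"))
print("t %.2f ang %.3f r %.4f F %s w %.4f"%(s["time"],(np.arctan2(v[1],v[0])+1.083)%(2*np.pi),np.hypot(*v),s["ft_force"].round(1),s["width"]),o,"DROP" if drop else "")
sys.exit(drop)
E
python3 chk.py && python3 -m creep '[{"rx":0,"ry":0,"rz":0,"dx":0.143,"dy":0.085,"dz":0,"fingers":-1},{"rx":0,"ry":0,"rz":0,"dx":0.134,"dy":0.099,"dz":0,"fingers":-1}]' 25 >/dev/null && python3 chk.py && python3 -m creep '[{"rx":0,"ry":0,"rz":0,"dx":0.123,"dy":0.112,"dz":0,"fingers":-1},{"rx":0,"ry":0,"rz":0,"dx":0.111,"dy":0.124,"dz":0,"fingers":-1}]' 25 >/dev/null && python3 chk.py
```

```text
t 23.48 ang 0.002 r 0.0504 F [-3.1  3.   5.5] w 0.0174 [('side', 34, 0.1303), ('wrist', 61, 0.1109), ('top', 24, 0.1321)] 
t 23.88 ang 0.195 r 0.0505 F [-4.3  2.7  8.3] w 0.0171 [('side', 35, 0.1302), ('wrist', 439, 0.1287), ('top', 23, 0.1342)] 
t 24.27 ang 0.388 r 0.0505 F [-4.8  2.2  7.2] w 0.0171 [('side', 36, 0.1313), ('wrist', 760, 0.1326), ('top', 3, 0.1324)]
```

```bash
python3 -m creep '[{"rx":0,"ry":0,"rz":0,"dx":0.099,"dy":0.134,"dz":0,"fingers":-1},{"rx":0,"ry":0,"rz":0,"dx":0.085,"dy":0.143,"dz":0,"fingers":-1}]' 25 >/dev/null && python3 chk.py && python3 -m creep '[{"rx":0,"ry":0,"rz":0,"dx":0.07,"dy":0.151,"dz":0,"fingers":-1},{"rx":0,"ry":0,"rz":0,"dx":0.054,"dy":0.157,"dz":0,"fingers":-1}]' 25 >/dev/null && python3 chk.py && python3 -m creep '[{"rx":0,"ry":0,"rz":0,"dx":0.038,"dy":0.162,"dz":0,"fingers":-1},{"rx":0,"ry":0,"rz":0,"dx":0.022,"dy":0.165,"dz":0,"fingers":-1}]' 25 >/dev/null && python3 chk.py && python3 -m creep '[{"rx":0,"ry":0,"rz":0,"dx":0.006,"dy":0.167,"dz":0,"fingers":-1},{"rx":0,"ry":0,"rz":0,"dx":-0.011,"dy":0.166,"dz":0,"fingers":-1}]' 25 >/dev/null && python3 chk.py && python3 -m creep '[{"rx":0,"ry":0,"rz":0,"dx":-0.028,"dy":0.164,"dz":0,"fingers":-1},{"rx":0,"ry":0,"rz":0,"dx":-0.044,"dy":0.161,"dz":0,"fingers":-1}]' 25 >/dev/null && python3 chk.py
```

```text
t 24.68 ang 0.581 r 0.0505 F [-4.8  1.1  7.4] w 0.0169 [('side', 38, 0.1303), ('wrist', 747, 0.133), ('top', 3, 0.1235)] 
t 25.07 ang 0.773 r 0.0505 F [-4.6  0.9  7.1] w 0.0174 [('side', 36, 0.1307), ('wrist', 722, 0.1333), ('top', 0, None)] 
t 25.48 ang 0.963 r 0.0505 F [-2.9 -1.1  6.5] w 0.0174 [('side', 33, 0.1324), ('wrist', 688, 0.1336), ('top', 0, None)] 
t 25.88 ang 1.158 r 0.0504 F [-1.5 -1.   4.6] w 0.0170 [('side', 36, 0.1317), ('wrist', 644, 0.1338), ('top', 0, None)] 
t 26.27 ang 1.363 r 0.0503 F [ 0.2 -0.1  5.9] w 0.0172 [('side', 29, 0.1241), ('wrist', 530, 0.1262), ('top', 0, None)] DROP
```

The screw dropped at about 1.36 rad backward: the wrist view went from 133.8 to 126.2 mm and the side view from 131.7 to 124.1 mm. Now one full turn forward, measured from angle 1.363 to -4.920.

```bash
python3 - <<'E'
import numpy as np
t=np.arctan2(-.0445,.0236)+1.4-np.arange(43)*.15
D=np.diff(.0502*np.c_[np.cos(t),np.sin(t)],axis=0)/.03
for i in range(0,42,10): print(i,",".join('{"rx":0,"ry":0,"rz":0,"dx":%.3f,"dy":%.3f,"dz":0,"fingers":-1}'%tuple(r) for r in D[i:i+10]))
E
```

```text
0 {"rx":0,"ry":0,"rz":0,"dx":0.060,"dy":-0.243,"dz":0,"fingers":-1},{"rx":0,"ry":0,"rz":0,"dx":0.023,"dy":-0.250,"dz":0,"fingers":-1},{"rx":0,"ry":0,"rz":0,"dx":-0.015,"dy":-0.250,"dz":0,"fingers":-1},{"rx":0,"ry":0,"rz":0,"dx":-0.052,"dy":-0.245,"dz":0,"fingers":-1},{"rx":0,"ry":0,"rz":0,"dx":-0.088,"dy":-0.235,"dz":0,"fingers":-1},{"rx":0,"ry":0,"rz":0,"dx":-0.122,"dy":-0.219,"dz":0,"fingers":-1},{"rx":0,"ry":0,"rz":0,"dx":-0.153,"dy":-0.198,"dz":0,"fingers":-1},{"rx":0,"ry":0,"rz":0,"dx":-0.181,"dy":-0.173,"dz":0,"fingers":-1},{"rx":0,"ry":0,"rz":0,"dx":-0.205,"dy":-0.144,"dz":0,"fingers":-1},{"rx":0,"ry":0,"rz":0,"dx":-0.224,"dy":-0.112,"dz":0,"fingers":-1}
10 {"rx":0,"ry":0,"rz":0,"dx":-0.239,"dy":-0.077,"dz":0,"fingers":-1},{"rx":0,"ry":0,"rz":0,"dx":-0.247,"dy":-0.041,"dz":0,"fingers":-1},{"rx":0,"ry":0,"rz":0,"dx":-0.251,"dy":-0.003,"dz":0,"fingers":-1},{"rx":0,"ry":0,"rz":0,"dx":-0.248,"dy":0.034,"dz":0,"fingers":-1},{"rx":0,"ry":0,"rz":0,"dx":-0.240,"dy":0.071,"dz":0,"fingers":-1},{"rx":0,"ry":0,"rz":0,"dx":-0.227,"dy":0.106,"dz":0,"fingers":-1},{"rx":0,"ry":0,"rz":0,"dx":-
[... 985 characters left out ...]
":0.239,"dy":0.075,"dz":0,"fingers":-1},{"rx":0,"ry":0,"rz":0,"dx":0.248,"dy":0.039,"dz":0,"fingers":-1},{"rx":0,"ry":0,"rz":0,"dx":0.251,"dy":0.001,"dz":0,"fingers":-1},{"rx":0,"ry":0,"rz":0,"dx":0.248,"dy":-0.036,"dz":0,"fingers":-1},{"rx":0,"ry":0,"rz":0,"dx":0.240,"dy":-0.073,"dz":0,"fingers":-1},{"rx":0,"ry":0,"rz":0,"dx":0.226,"dy":-0.108,"dz":0,"fingers":-1},{"rx":0,"ry":0,"rz":0,"dx":0.208,"dy":-0.141,"dz":0,"fingers":-1},{"rx":0,"ry":0,"rz":0,"dx":0.184,"dy":-0.170,"dz":0,"fingers":-1},{"rx":0,"ry":0,"rz":0,"dx":0.157,"dy":-0.196,"dz":0,"fingers":-1}
40 {"rx":0,"ry":0,"rz":0,"dx":0.126,"dy":-0.217,"dz":0,"fingers":-1},{"rx":0,"ry":0,"rz":0,"dx":0.092,"dy":-0.233,"dz":0,"fingers":-1}
```

```bash
python3 -m creep '[{"rx":0,"ry":0,"rz":0,"dx":0.060,"dy":-0.243,"dz":0,"fingers":-1},{"rx":0,"ry":0,"rz":0,"dx":0.023,"dy":-0.250,"dz":0,"fingers":-1},{"rx":0,"ry":0,"rz":0,"dx":-0.015,"dy":-0.250,"dz":0,"fingers":-1},{"rx":0,"ry":0,"rz":0,"dx":-0.052,"dy":-0.245,"dz":0,"fingers":-1},{"rx":0,"ry":0,"rz":0,"dx":-0.088,"dy":-0.235,"dz":0,"fingers":-1},{"rx":0,"ry":0,"rz":0,"dx":-0.122,"dy":-0.219,"dz":0,"fingers":-1},{"rx":0,"ry":0,"rz":0,"dx":-0.153,"dy":-0.198,"dz":0,"fingers":-1},{"rx":0,"ry":0,"rz":0,"dx":-0.181,"dy":-0.173,"dz":0,"fingers":-1},{"rx":0,"ry":0,"rz":0,"dx":-0.205,"dy":-0.144,"dz":0,"fingers":-1},{"rx":0,"ry":0,"rz":0,"dx":-0.224,"dy":-0.112,"dz":0,"fingers":-1}]' 25 >/dev/null; python3 chk.py
python3 -m creep '[{"rx":0,"ry":0,"rz":0,"dx":-0.239,"dy":-0.077,"dz":0,"fingers":-1},{"rx":0,"ry":0,"rz":0,"dx":-0.247,"dy":-0.041,"dz":0,"fingers":-1},{"rx":0,"ry":0,"rz":0,"dx":-0.251,"dy":-0.003,"dz":0,"fingers":-1},{"rx":0,"ry":0,"rz":0,"dx":-0.248,"dy":0.034,"dz":0,"fingers":-1},{"rx":0,"ry":0,"rz":0,"dx":-0.240,"dy":0.071,"dz":0,"fingers":-1},{"rx":0,"ry":0,"rz":0,"dx":-0.227,"dy":0.106,"dz":0,"fingers":-1},{"rx":0,"ry":0,"rz":0,"dx":-0.209,"dy":0.139,"dz":0,"fingers":-1},{"rx":0,"ry":0,"rz":0,"dx":-0.186,"dy":0.169,"dz":0,"fingers":-1},{"rx":0,"ry":0,"rz":0,"dx":-0.158,"dy":0.194,"dz":0,"fingers":-1},{"rx":0,"ry":0,"rz":0,"dx":-0.128,"dy":0.216,"dz":0,"fingers":-1}]' 25 >/dev/null; python3 chk.py
```

```text
t 27.68 ang 6.182 r 0.0504 F [-1.   5.5  7.5] w 0.0171 [('side', 27, 0.1228), ('wrist', 0, None), ('top', 21, 0.125)] DROP
t 29.07 ang 4.709 r 0.0499 F [6.  2.6 1.2] w 0.0175 [('side', 4, 0.109), ('wrist', 282, 0.1199), ('top', 0, None)] DROP
```

Tracking well (angle -1.574 for -1.6 commanded) and the screw is sinking as expected. I'll continue.

```bash
python3 -m creep '[{"rx":0,"ry":0,"rz":0,"dx":-0.094,"dy":0.233,"dz":0,"fingers":-1},{"rx":0,"ry":0,"rz":0,"dx":-0.058,"dy":0.244,"dz":0,"fingers":-1},{"rx":0,"ry":0,"rz":0,"dx":-0.021,"dy":0.250,"dz":0,"fingers":-1},{"rx":0,"ry":0,"rz":0,"dx":0.017,"dy":0.250,"dz":0,"fingers":-1},{"rx":0,"ry":0,"rz":0,"dx":0.054,"dy":0.245,"dz":0,"fingers":-1},{"rx":0,"ry":0,"rz":0,"dx":0.090,"dy":0.234,"dz":0,"fingers":-1},{"rx":0,"ry":0,"rz":0,"dx":0.124,"dy":0.218,"dz":0,"fingers":-1},{"rx":0,"ry":0,"rz":0,"dx":0.155,"dy":0.197,"dz":0,"fingers":-1},{"rx":0,"ry":0,"rz":0,"dx":0.183,"dy":0.172,"dz":0,"fingers":-1},{"rx":0,"ry":0,"rz":0,"dx":0.206,"dy":0.142,"dz":0,"fingers":-1}]' 25 >/dev/null; python3 chk.py
python3 -m creep '[{"rx":0,"ry":0,"rz":0,"dx":0.225,"dy":0.110,"dz":0,"fingers":-1},{"rx":0,"ry":0,"rz":0,"dx":0.239,"dy":0.075,"dz":0,"fingers":-1},{"rx":0,"ry":0,"rz":0,"dx":0.248,"dy":0.039,"dz":0,"fingers":-1},{"rx":0,"ry":0,"rz":0,"dx":0.251,"dy":0.001,"dz":0,"fingers":-1},{"rx":0,"ry":0,"rz":0,"dx":0.248,"dy":-0.036,"dz":0,"fingers":-1},{"rx":0,"ry":0,"rz":0,"dx":0.240,"dy":-0.073,"dz":0,"fingers":-1},{"rx":0,"ry":0,"rz":0,"dx":0.226,"dy":-0.108,"dz":0,"fingers":-1},{"rx":0,"ry":0,"rz":0,"dx":0.208,"dy":-0.141,"dz":0,"fingers":-1},{"rx":0,"ry":0,"rz":0,"dx":0.184,"dy":-0.170,"dz":0,"fingers":-1},{"rx":0,"ry":0,"rz":0,"dx":0.157,"dy":-0.196,"dz":0,"fingers":-1}]' 25 >/dev/null; python3 chk.py
python3 -m creep '[{"rx":0,"ry":0,"rz":0,"dx":0.126,"dy":-0.217,"dz":0,"fingers":-1},{"rx":0,"ry":0,"rz":0,"dx":0.092,"dy":-0.233,"dz":0,"fingers":-1},{"rx":0,"ry":0,"rz":0,"dx":0,"dy":0,"dz":0,"fingers":-1},{"rx":0,"ry":0,"rz":0,"dx":0,"dy":0,"dz":0,"fingers":-1},{"rx":0,"ry":0,"rz":0,"dx":0,"dy":0,"dz":0,"fingers":-1}]' 25 >/dev/null; python3 chk.py; python3 st.py
```

```text
t 30.48 ang 3.199 r 0.0497 F [-1.   0.3 11. ] w 0.0176 [('side', 0, None), ('wrist', 117, 0.1142), ('top', 0, None)] 
t 31.88 ang 1.680 r 0.0501 F [1.  2.  8.3] w 0.0172 [('side', 27, 0.1174), ('wrist', 440, 0.1188), ('top', 0, None)] DROP
t 32.65 ang 1.363 r 0.0502 F [ 3.9 -0.2  7.3] w 0.0170 [('side', 20, 0.1167), ('wrist', 445, 0.1184), ('top', 0, None)] DROP
t 32.80 tcp [0.5891 0.0218 0.0845] jaw 120.2 tilt [ 0.001 -0.   ] F [ 2.7 -0.1  6.1] T [ 0.21 -0.78  0.02] w 0.0173
```

The crank is back at 1.363, exactly one turn forward, and the screw sank 7.8 mm. I'll do a final check of clip, lever, post and bystanders against earlier images before handing in.

```bash
python3 - <<'E'
from crank import *
for lab in("before","after"):
    c=calibration("side")
    if lab=="before": q=cv2.imread("pics/side8.png")
    else:
        p,d,c=cam("side"); q=p[:,:,::-1].copy(); P=pts(c,d); ok=d.ravel()>0
        for nm,ctr,lo,hi in(("lever",(.53,-.162),.115,.13),("post",(.524,.128),.115,.13),("clip",(.6164,.0888),.057,.066)):
            m=ok&(P[:,2]>lo)&(P[:,2]<hi)&(np.hypot(P[:,0]-ctr[0],P[:,1]-ctr[1])<.02)
            if m.sum(): print(nm,m.sum(),((P[m].max(0)+P[m].min(0))/2).round(4))
    if lab=="before": q0=q
a=cv2.imread("pics/side0.png")
df=cv2.absdiff(q0,q).max(2)>50
n,_,S,C=cv2.connectedComponentsWithStats(df.astype(np.uint8)); print("changed vs before crank",[(S[i][:5].tolist()) for i in range(1,n) if S[i][4]>15])
df=cv2.absdiff(a,q).max(2)>50
n,_,S,C=cv2.connectedComponentsWithStats(df.astype(np.uint8)); print("changed vs start",[(S[i][:5].tolist()) for i in range(1,n) if S[i][4]>15])
E
```

```text
lever 28 [ 0.5295 -0.1627  0.1187]
post 59 [0.5224 0.1274 0.1213]
clip 22 [0.6153 0.0883 0.0605]
changed vs before crank [[274, 0, 202, 177, 12240], [500, 0, 140, 149, 5300], [483, 27, 19, 14, 140], [383, 31, 48, 33, 1134], [560, 51, 6, 8, 26], [557, 68, 43, 91, 871], [532, 157, 108, 177, 5167], [280, 159, 23, 26, 246], [347, 174, 9, 7, 38], [312, 178, 10, 20, 90], [331, 181, 6, 4, 16], [280, 186, 13, 11, 87], [328, 189, 10, 12, 45], [289, 203, 33, 29, 184], [335, 210, 6, 4, 16], [320, 215, 11, 6, 34], [334, 215, 25, 18, 253], [297, 217, 21, 29, 240], [260, 233, 26, 19, 118], [324, 233, 17, 9, 75], [275, 240, 18, 19, 178], [571, 291, 9, 48, 92], [465, 329, 37, 40, 869], [613, 332, 27, 20, 61], [587, 338, 14, 17, 26], [450, 369, 29, 31, 376]]
changed vs start [[274, 0, 334, 144, 14759], [573, 0, 13, 7, 26], [599, 0, 41, 12, 274], [558, 12, 82, 147, 3000], [554, 57, 49, 80, 1991], [366, 154, 5, 4, 16], [590, 156, 50, 51, 1058], [280, 159, 23, 26, 243], [364, 162, 7, 10, 36], [349, 167, 52, 37, 728], [563, 174, 25, 27, 257], [312, 178, 10, 20, 88], [280, 186, 13, 11, 85], [560, 195, 8, 8, 17], [316, 196, 25, 28, 264], [350, 199, 20, 15, 117], [289, 203, 33, 28, 164], [620, 202, 8, 23, 59], [300, 220, 25, 15, 127], [331, 222, 9, 7, 27], [509, 228, 131, 114, 4151], [284, 230, 52, 41, 430], [260, 233, 26, 19, 116], [331, 232, 12, 10, 53], [275, 240, 15, 14, 62], [293, 245, 3, 7, 18], [310, 249, 10, 9, 17], [536, 265, 12, 4, 25], [540, 269, 11, 39, 64], [588, 308, 7, 22, 104], [498, 311, 13, 32, 241], [631, 313, 9, 22, 96], [457, 329, 40, 71, 963], [608, 334, 32, 37, 270], [596, 339, 22, 24, 176], [573, 340, 19, 21, 28], [598, 350, 23, 24, 120]]
```

Lever, post and clip are in place. The image differences near the beaker and vial may only be the arm's shadow, so I'll check depth there.

```bash
python3 - <<'E'
from crank import *
d0=np.load("pics/side0d.npy"); p,d,c=cam("side")
for n,(x0,x1,y0,y1) in {"vial":(310,324,176,200),"beaker":(264,295,186,233),"flask":(218,255,212,258),"cap":(372,386,234,246),"bottle":(212,246,276,325),"spanner":(388,432,202,228)}.items():
    e=np.abs(d-d0)[y0:y1,x0:x1]; print(n,"median %.4f p90 %.4f frac>15mm %.2f"%(np.median(e),np.percentile(e,90),(e>.015).mean()))
E
python3 st.py
```

```text
vial median 0.2845 p90 0.3784 frac>15mm 0.65
beaker median 0.0023 p90 0.1585 frac>15mm 0.11
flask median 0.0019 p90 0.0047 frac>15mm 0.01
cap median 0.0022 p90 0.0052 frac>15mm 0.01
bottle median 0.0016 p90 0.0039 frac>15mm 0.01
spanner median 0.0023 p90 0.0055 frac>15mm 0.01
t 32.90 tcp [0.5891 0.0218 0.0846] jaw 120.2 tilt [ 0.001 -0.   ] F [3.9 1.2 6.6] T [ 0.16 -0.78 -0.06] w 0.0173
```

```bash
python3 - <<'E'
from crank import *
d0=np.load("pics/side0d.npy"); p,d,c=cam("side"); e=(d-d0)[176:200,310:324]
print("vial: nearer frac",(e<-.015).mean(),"farther frac",(e>.015).mean(), proj(c,[.589,.022,.15]), proj(c,[.589,.022,.3]))
if (e>.015).mean()<.05: print(close_job())
E
```

```text
vial: nearer frac 0.6517857142857143 farther frac 0.002976190476190476 (np.float64(308.4427879080467), np.float64(186.64115909466977)) (np.float64(308.2885098027665), np.float64(130.58932463475037))
the job is handed in; nothing more can be done
None
```

The press is locked with its pointer at the clip tip. The crank went backward to the first drop, then one full turn forward. I handed the job in at about 33 s with the gripper still holding the crank knob.

**Clamp and position**
- I swung the lever to its open stop, about 1.2 rad. I then dragged the press about 150 mm along the rail by the lever knob instead of the grip post, and swung the lever back to locked.
- The pointer stands within about 0.3 mm of the clip tip in the rectified wrist view. My first hand reading of that picture said 1.7 mm past; the rectified edges and the depth reading both contradicted it.
- After the cranking, depth still showed the lever, post and clip in place to about 2 mm.

**Crank and screw**
- The screw dropped 7.6 mm at about 1.36 rad backward, seen by both the wrist and side cameras.
- I then turned forward one full turn, and the measured crank angle came back to 1.363 rad. The screw sank 7.8 mm against 8 mm expected.

**What disagreed**
- The real fingertips sit about 40 mm higher than the stated tool offset. The first close on the lever knob therefore shut on air above it, touching nothing; I corrected for this afterwards.
- In the last side view the gripper hid the vial and part of the beaker, so I could not confirm them there directly. The flask, cap, bottle and spanner were unchanged. I did not check the cylinder and cuvettes at the end.

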